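# Clamp the sample vessel on the shaker and switch on its guarded drive isolator

## Task

Secure the steel vessel on the shaker: swing the clamp's hinged half right down over it, then swing the bolt up into the slot in the clamp's lug until it stands upright, and tighten its hand nut clockwise until it stops. Then lift the clear guard on the control unit right back so that it stays open by itself, and turn the selector beneath it clockwise until it stops. Leave the vessel in its rests and do not disturb the other things on the bench.

Things in the scene. Friction and masses are not known exactly. Their poses are not given: they have to be found in the camera images.
- shaker: Cream laboratory shaker, fixed, 220 (x) x 240 (y) mm; the top of its aluminium platform is 80 mm above the bench. Origin: centre of its underside; x away from the robot (yaw within 0.3 rad), y along the vessel, z up. The vessel's axis is 125 mm up at x = -15 mm; the clamp, 30 mm wide along y, stands at its middle (y = 0). The closed clamp's arch has 34 mm outer radius about that axis.
- cap_hinge (a point): Middle of the hinge of the clamp's upper half, on the robot's side of the vessel (at x = -53, y = 0, z = 125 mm of the shaker). The hinge axis runs along the shaker's y. Axes as the shaker's.
- cap (a joint): Angle of the clamp's hinged steel upper half, rad: 0 closed over the vessel, growing as it swings up and over towards the robot; stop at 2.1, starts open at 1.75 to 2.05. Light hinge (friction 0.025 N m): open it stays past the upright; it sinks home by its weight over about the last 0.5 rad.
- cap_lug (a point): Centre of the flat slotted lug at the free end of the upper half: 30 mm wide along the shaker's y (can be taken by these two side faces), 9 mm thick, two prongs with an 11 mm slot between, open at the end. 98 mm from the hinge; with the clamp closed 5.5 mm above the hinge's level. The lug ends 9 mm farther out; the curved arch begins 26 mm nearer the hinge.
- bolt_pivot (a point): Middle of the pivot of the swing bolt, on the far side of the vessel (at x = 45, y = 0, z = 106 mm of the shaker). The pivot axis runs along the shaker's y. Axes as the shaker's.
- bolt (a joint): Angle of the swing bolt (8 mm steel rod), rad: 0 upright in the slot (stop), growing as it swings outward, away from vessel and robot; 1.57 is level. Starts at 1.3 to 1.6. Firm pivot (friction 0.036 N m): it stays where it is left. It cannot pass through the lug: close the clamp first.
- nut_center (a point): Centre of the black hand nut on the bolt: a knurled cylinder 30 mm in diameter and 30 mm long about the rod, centre 46.5 mm from the pivot; the rod stands 5.5 mm out of its top. Its z axis points along the bolt away from the pivot. It can be pinched by its two sides along the shaker's y in every state; it turns and lags in the fingers as the bolt swings. Upright, its underside (with a thin washer) is 2.5 mm above the lug.
- nut (a joint): Rotation of the hand nut on the bolt, rad, growing clockwise as seen from the bolt's end (from above when upright): starts at 0.1 to 0.4, tight at its stop at 1.3. Friction 0.05 N m.
- vessel_center (a point): Centre of the steel sample vessel lying loose in two V rests along the shaker's y: 50 mm in diameter, body 170 mm long, 226 mm over its end fittings, 0.5 to 0.9 kg. It is already in its place and stays there.
- control_unit: Cream control unit, fixed, 190 (x) x 130 (y) x 70 mm high. Origin: centre of its underside; x away from the robot (yaw within 0.3 rad), z up.
- cover_hinge (a point): Middle of the guard's hinge, at the control unit's far side (at x = 55, y = 0, z = 104 mm of the unit). The hinge axis runs along the unit's y. Axes as the unit's.
- cover (a joint): Angle of the clear guard over the selector, rad: 0 closed (flat, start), growing as its robot-side edge swings up and back away from the robot; stop at 2.2. Let go below about 1.6 it falls shut; beyond 1.85 it falls on back to its stop and stays. Clear hood 111 mm long from its hinge, 84 mm wide, sides 32 mm deep, 0.11 kg.
- cover_tab (a point): Centre of the grey lifting tab on the guard's robot-side edge: 20 mm wide along the unit's y (take it by these two side faces; it may pivot between the fingers), 6 mm thick, standing 28 mm out from the hood in the plane of its top. 127 mm from the guard's hinge, level with it when closed.
- selector (a joint): Rotation of the isolator's selector, rad, growing clockwise seen from above: at 0 its bar lies along the unit's x, at 1.571 (stop, on) along the unit's y. Starts at 0.1 to 0.4. Friction 0.05 N m.
- selector_grip (a point): Centre of the selector's black bar, on its upright axis (at x = -20, y = 0, z = 88 mm of the unit): bar 46 mm long, 12 mm wide, 22 mm high (from 6 to 28 mm above the unit's top), on a boss of 15 mm radius whose top is 10 mm above the unit's top.
- bottle_center (a point): Bystander: glass reagent bottle, 68 mm in diameter, 145 mm high; point at half its height.
- spare_center (a point): Bystander: spare steel vessel standing on end, 55 mm in diameter, 170 mm high; point at half its height.
- beaker_center (a point): Bystander: glass beaker, 70 mm in diameter, 90 mm high; point at half its height.

How it is judged:
On the way, in this order (a step that is already met when the one before it is completed fails the run):
1. the clamp's upper half is closed over the vessel (value of joint cap below 0.08 rad), for 0.2 s.
2. the bolt stands upright in the slot of the closed clamp (value of joint bolt below 0.1 rad and value of joint cap below 0.08 rad), for 0.2 s.
3. the hand nut is tight, with the bolt in the slot (all of step 2 and value of joint nut above 1.18 rad), for 0.2 s.
4. the guard stands open past its balance (value of joint cover above 1.7 rad), for 0.2 s.
5. the selector is turned to its stop under the open guard (value of joint selector above 1.44 rad and value of joint cover above 1.7 rad), for 0.2 s.
At the end, for the whole second after the job is handed in: Clamp closed (within 0.08 rad), bolt upright in its slot (within 0.1 rad), hand nut tight (within 0.12 rad of its stop), guard standing open by itself (beyond 1.9 rad), selector at its stop (within 0.13 rad), and the vessel at rest within 12 mm of where it lay (all of step 3 and value of joint cover above 1.9 rad and value of joint selector above 1.44 rad and distance of vessel_center from where it was at the start of the episode below 0.012 m and linear speed of vessel below 0.02 m/s); the robot touches nothing.
It fails at once if the vessel is pushed or lifted out of its rests (distance of vessel_center from where it was at the start of the episode above 0.02 m).
It fails at once if a bystander is disturbed (distance of any of bottle_center, spare_center, beaker_center from where it was at the start of the episode above 0.03 m).
It also fails if it takes over 72 s, if anything falls off the work surface, if the arm or the gripper's body presses on something with over 40 N, if the wrist force passes 120 N, or if a joint passes its speed limit or range.

## Robot

A 7-joint arm with a two-finger parallel gripper is mounted at the origin on the work surface. World frame = base frame: x ahead of the robot, y to its left, z up, the work surface at z = 0. Lengths are in m, angles in rad, forces in N, time in s.
With the tool pointing down it reaches from about 0.425 to 1.025 m from the base axis. Payload 3.6 kg.
Tool frame: the origin (TCP) lies midway between the tips of the shut fingers; the grasp point (between the pads) lies 19 mm behind it (env.grip_depth is the distance from the TCP to the grasp point, in m); z points along the fingers, y is the direction in which the jaws open and shut (so a half turn about z gives the same grasp; the last joint's range is limited). The gripper opens to 85 mm and grips with 20 to 120 N. Pads are 22 mm wide; open, the fingers measure 114 mm over their backs; the gripper's body (76 mm by 85 mm) begins 54 mm behind the grasp point. The pads swing forward as they close: fully open they stand 13 mm farther back than shut.
Start: joints at [1.165, 0.591, 0.048, 1.609, -0.033, 0.943, -0.034], TCP at [0.223, -0.69, 0.198] pointing down, gripper open.
Joint ranges: [-2.69, 2.69], [-0.47, 2.24], [-1.27, 1.36], [0.19, 2.51], [-1.53, 4.68], [0.08, 2.07], [-3.09, 3.09]. Speed limits (rad/s): [2.57, 2.57, 3.14, 3.14, 3.14, 3.14, 3.14].

## Interface

Orientations are given as a rotation vector (axis times angle).
In Python, from station import status, viewer, sign_off, env gives the robot as it stands.
- The arm moves only by the tool apply_moves, never from a script. Its argument "series" is a list of rows, each an object with "translation": the shift along the tool's x, y, z in m, a list of three; "delta_rot": the turn, a rotation vector about the tool's x, y, z in rad, a list of three; "claw": the closure, from -1 (fully open) to 1 (shut), so that 0 is half open. A call has 1 to 8 rows; each row is the pose to reach, as a shift and turn from the pose commanded when the call began, along the tool's axes at that moment; what a row does not reach only later rows make up. A row lasts 1/8 s, in which the tool goes at most 62.5 mm and 10.7 degrees, less where a joint would pass 70% of its speed; a pose out of reach is approached as far as the arm can. A call with a gripper value outside its range is refused whole. The fingers move at their own pace and stop on an object; the grip force is fixed at half the most. Time passes only in rows, so rows that repeat a pose let the fingers close. It gives the time, the measured TCP pose, the force and the opening at its end, in the units of the state.
- status.observe(): the state, without advancing time (a new reading comes with each control period).
- viewer.capture(name): name is "scene" or "top" or "wrist"; returns the picture (480x640x3 uint8, blue, green, red); there is no depth.
- viewer.calibration(name): a dict with "fx", "fy", "cx", "cy" (pixels), "dist" ([k1, k2, p1, p2, k3] as OpenCV has them; the pictures are not rectified), "cam_to_world" (4x4, takes a point from camera to world coordinates). Camera axes: x right, y up, looking along -z (the intrinsics and any distortion apply to the point x, -y, -z); pixel columns grow to the right and rows downward; lengths in m; the calibration is good to about 2 mm. A picture is of the moment at which its call begins: read the wrist's pose just before it. calibration takes no time and is no camera call; for the wrist camera it gives the pose at the moment of the call.
- sign_off(): hands the job in, once; it reports no verdict.
The state is a dict: "t": time; "qpos": joint angles; "qvel": joint speeds; "joint_torque": joint torques, N m; "position": TCP position; "orientation": TCP orientation; "force": force on the tool from outside, world axes, zero at the start; "torque": the same for the moment, N m; "grip_width": finger opening in m.
Only numpy, scipy, OpenCV 4.12 (cv2) and the standard library are available. Lean on these libraries where they do the work, as an engineer would, in place of code of your own. Each camera call takes 0.05 s, during which the arm holds its last target. There are 200 camera calls.

## Working session

There is one attempt and no reset: what is moved stays moved. The work goes in short steps, Python scripts to look and compute and a tool call to move; the robot and the scene stay as the last step left them, time stands still between calls to the robot, and variables do not carry over. Pictures are saved under pics/ and viewed, about 8 in all and at most 12, crops included, and the job is handed in when it is done.

Besides the shell and the picture viewer there is one more tool, called after "Request:" as name(argument=value, ...), one argument or row to a line, values as JSON. apply_moves: Moves the arm, as the interface text tells. Its arguments: {"type":"object","properties":{"series":{"type":"array"}},"required":["series"]}

```bash
mkdir -p pics; ls; python3 - <<'E'
from station import status, viewer, env
import cv2,numpy as np
np.set_printoptions(precision=4,suppress=True)
print(status.observe()); print(env.grip_depth)
for n in("scene","top"):
    cv2.imwrite(f"pics/{n}0.png",viewer.capture(n)); print(n,viewer.calibration(n))
E
```

```text
pics
{'t': 0.0, 'qpos': array([ 1.1645,  0.5921,  0.0483,  1.6098, -0.0333,  0.9427, -0.0337]), 'qvel': array([-0.001 ,  0.0015,  0.0008,  0.0009,  0.0018,  0.0015,  0.0003]), 'joint_torque': array([  0.    , -54.87  ,   1.5464, -19.8125,   0.0094,   0.0087,
        -0.    ]), 'position': array([ 0.2228, -0.6889,  0.1967]), 'orientation': array([-3.101 , -0.4892,  0.0008]), 'force': array([0.4893, 0.2639, 0.5618]), 'torque': array([-0.0233,  0.0386, -0.0012]), 'grip_width': 0.08577732348238645}
0.0187
scene {'fx': 584.0348255245603, 'fy': 584.0348255245603, 'cx': 322.55248390243185, 'cy': 236.49399701888925, 'dist': array([-0.1034,  0.    ,  0.    ,  0.    ,  0.    ]), 'cam_to_world': array([[ 0.2648, -0.5555,  0.7882,  1.6038],
       [ 0.9642,  0.1397, -0.2255, -0.2635],
       [ 0.0151,  0.8197,  0.5726,  0.824 ],
       [ 0.    ,  0.    ,  0.    ,  1.    ]])}
top {'fx': 510.0048786178843, 'fy': 510.0048786178843, 'cx': 310.8000113057271, 'cy': 240.67904449072518, 'dist': array([0.0147, 0.    , 0.    , 0.    , 0.    ]), 'cam_to_world': array([[-0.0233,  0.9799, -0.1979,  0.3708],
       [-0.9996, -0.02  ,  0.0186,  0.0043],
       [ 0.0142,  0.1983,  0.98  ,  1.3639],
       [ 0.    ,  0.    ,  0.    ,  1.    ]])}
```

View pics/scene0.png

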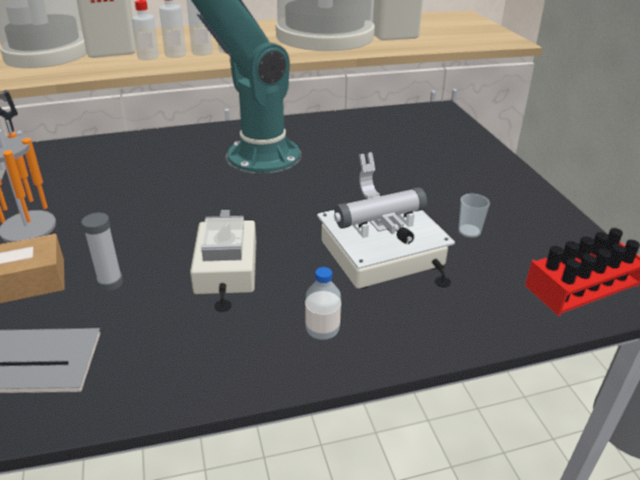

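View pics/top0.png

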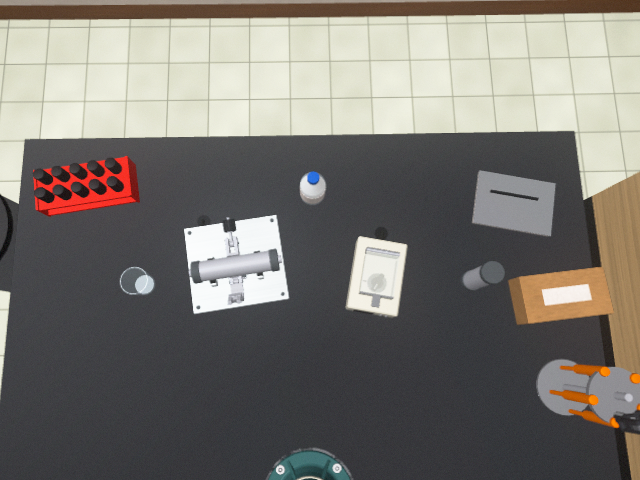

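```bash
python3 - <<'E'
import cv2,numpy as np
t=cv2.imread("pics/top0.png");s=cv2.imread("pics/scene0.png")
def c(im,x,y,w=140,h=105):
    return cv2.resize(im[y:y+h,x:x+w],(400,300),interpolation=cv2.INTER_CUBIC)
a=np.vstack([np.hstack([c(t,170,212),c(s,315,150,148,111)]),np.hstack([c(t,310,225),c(s,155,200)])])
cv2.imwrite("pics/m1.png",a)
E
```

```text
(no output)
```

View pics/m1.png

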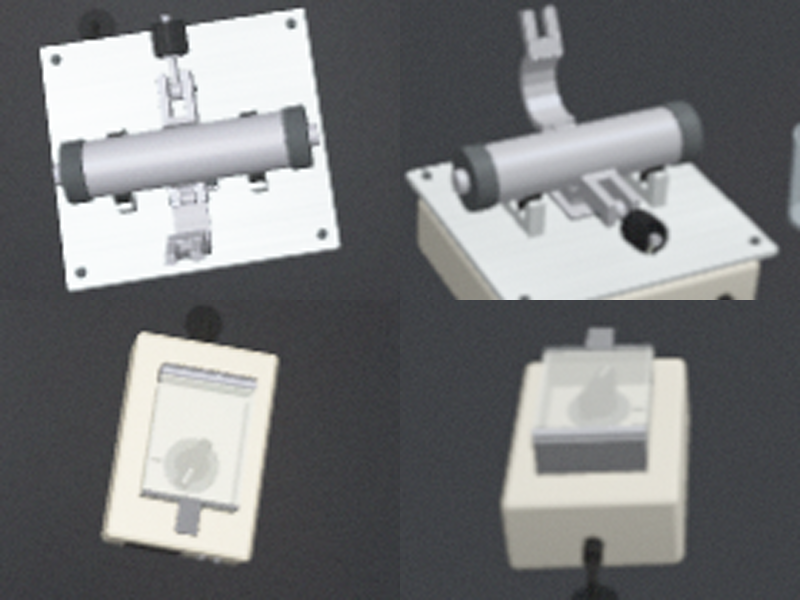

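```bash
cat > h.py <<'E'
import numpy as np,cv2
from scipy.optimize import least_squares
from scipy.spatial.transform import Rotation as R
np.set_printoptions(precision=4,suppress=True)
def proj(c,P):
    M=np.linalg.inv(c["cam_to_world"]); F=np.diag([1,-1,-1.])
    rv=cv2.Rodrigues(F@M[:3,:3])[0]; tv=F@M[:3,3]
    K=np.array([[c["fx"],0,c["cx"]],[0,c["fy"],c["cy"]],[0,0,1]])
    return cv2.projectPoints(np.asarray(P,float).reshape(-1,3),rv,tv,K,np.asarray(c["dist"]))[0].reshape(-1,2)
def tf(p,L):  # p=x,y,yaw,(z)
    Z=p[3] if len(p)>3 else 0
    return np.asarray(L)@R.from_euler('z',p[2]).as_matrix().T+[p[0],p[1],Z]
def fit(obs,p0):  # obs: list (calib, local pts, pixels)
    r=lambda p:np.concatenate([(proj(c,tf(p,L))-px).ravel() for c,L,px in obs])
    s=least_squares(r,p0,loss='soft_l1'); return s.x,r(s.x).reshape(-1,2)
def tri(obs,p0): # obs (calib,px)
    r=lambda p:np.concatenate([(proj(c,p)-px).ravel() for c,px in obs])
    s=least_squares(r,p0); return s.x,np.abs(s.fun).max()
# link points as function of angle, local frame
cap=lambda a,r=.0982,off=.056:np.array([-.053+r*np.cos(a+off),0,.125+r*np.sin(a+off)]) if 0 else np.array([-.053-r*np.cos(np.pi-a-off),0,.125+r*np.sin(a+off)])
bolt=lambda b,r=.0465:np.array([.045+r*np.sin(b),0,.106+r*np.cos(b)])
E
python3 - <<'E'
from h import *
from station import viewer
T,S=viewer.calibration("top"),viewer.calibration("scene")
t=lambda x,y,ox,oy,s=.35:(ox+x*s,oy+y*s)
a,b=.11,.12
L=[(a,b,.08),(a,-b,.08),(-a,-b,.08),(-a,b,.08)]
pt=[t(*q,170,212) for q in[(40,47),(303,9),(340,247),(69,291)]]
Ls=[(-a,-b,.08),(a,b,.08)]; ps=[t(*q,315,150,.37) for q in[(8,177),(378,250)]]
p,r=fit([(T,L,pt),(S,Ls,ps)],[.6,.1,0,0]);print("shaker",p);print(r)
a,b=.095,.065
L=[(a,b,.07),(a,-b,.07),(-a,-b,.07),(-a,b,.07)]
pt=[t(*q,310,225) for q in[(137,33),(279,55),(251,262),(104,240)]]
Ls=[(a,-b,.07),(a,b,.07),(-a,-b,.07),(-a,b,.07)];ps=[t(*q,155,200) for q in[(102,205),(285,200),(128,62),(284,60)]]
u,r=fit([(T,L,pt),(S,Ls,ps)],[.6,-.1,0,0]);print("unit",u);print(r)
for n,pa,pb,g in [("lug",t(188,247,170,212),t(140,28,315,150,.37),(.5,.1,.2)),("nut",t(170,40,170,212),t(245,231,315,150,.37),(.7,.1,.1)),("tab",t(188,215,310,225),t(201,40,155,200),(.5,-.1,.1)),("sel",t(192,165,310,225),t(200,100,155,200),(.5,-.1,.1))]:
    P,e=tri([(T,pa),(S,pb)],g); q=u if n in("tab","sel") else p
    print(n,P,"res",e,"local",R.from_euler('z',-q[2]).apply(P-[q[0],q[1],0]))
E
```

```text
shaker [ 0.5767  0.1734  0.1378 -0.0048]
[[-0.4886  0.2909]
 [-0.3646 -0.5431]
 [-0.473  -0.1625]
 [-0.7717 -0.1633]
 [-2.0638 -0.3635]
 [-1.4037  0.6537]]
unit [ 0.5371 -0.1857 -0.1856 -0.004 ]
[[-1.5327 -0.3693]
 [-1.7689 -0.0162]
 [-1.3325  0.4074]
 [-0.7782 -0.3466]
 [-0.5632  0.4579]
 [-2.1437 -0.1019]
 [-1.3925  0.2213]
 [-0.5553 -0.9386]]
lug [0.4764 0.1584 0.2013] res 1.3256305370160248 local [-0.1015 -0.0011  0.2013]
nut [0.6662 0.187  0.114 ] res 1.315468031725004 local [0.0905 0.0012 0.114 ]
tab [ 0.4725 -0.1733  0.1045] res 1.1869258436786367 local [-0.0657  0.0002  0.1045]
sel [ 0.5187 -0.1823  0.079 ] res 1.299953921227825 local [-0.0187 -0.0001  0.079 ]
```

```bash
cat >> h.py <<'E'
from station import status,viewer
SH=np.array([.5767,.1734,.1378]); UN=np.array([.5371,-.1857,-.1856])
def down(yaw): # tool z down, x at yaw
    c,s=np.cos(yaw),np.sin(yaw); return np.array([[c,s,0],[s,-c,0],[0,0,-1.]])
def delta(pos,Rw,base=None):
    o=status.observe(); R0=R.from_rotvec(o["orientation"]).as_matrix()
    d=R0.T@(np.asarray(pos)-o["position"]); w=R.from_matrix(R0.T@Rw).as_rotvec()
    return d,w
def show():
    o=status.observe();R0=R.from_rotvec(o["orientation"]).as_matrix()
    print("t",o["t"],"pos",o["position"],"yaw",np.arctan2(R0[1,0],R0[0,0]),"z",R0[:,2],"q",o["qpos"],"F",o["force"],"w",o["grip_width"])
E
python3 - <<'E'
from h import *
show()
o=status.observe();R0=R.from_rotvec(o["orientation"]).as_matrix()
C=viewer.calibration("wrist");print(C)
print("cam in tool",R0.T@(C["cam_to_world"][:3,3]-o["position"]));print(R0.T@C["cam_to_world"][:3,:3])
p=tf(SH,[-.04,0,.40]);print(p,delta(p,down(SH[2]+np.pi)),delta(p,down(SH[2])))
E
```

```text
t 0.1 pos [ 0.2229 -0.6891  0.1969] yaw 0.31287133718113513 z [-0.0007  0.0018 -1.    ] q [ 1.1645  0.592   0.0483  1.6096 -0.0333  0.9427 -0.0337] F [-0.4827  0.2134  0.9865] w 0.08544699068241222
{'fx': 386.7743564780696, 'fy': 386.7743564780696, 'cx': 319.33165993087283, 'cy': 234.72797118269548, 'dist': array([-0.0855,  0.    ,  0.    ,  0.    ,  0.    ]), 'cam_to_world': array([[ 0.3082,  0.9143,  0.2629,  0.2899],
       [-0.9513,  0.2968,  0.083 , -0.6685],
       [-0.0021, -0.2757,  0.9612,  0.3732],
       [ 0.    ,  0.    ,  0.    ,  1.    ]])}
cam in tool [ 0.0701  0.0008 -0.1763]
[[ 0.0004  0.9613  0.2756]
 [ 1.     -0.0005  0.0001]
 [ 0.0002  0.2756 -0.9613]]
[0.5371 0.1679 0.4   ] (array([ 0.5627, -0.7191, -0.2018]), array([-0.0004, -0.0028, -2.9665])) (array([ 0.5627, -0.7191, -0.2018]), array([-0.0019,  0.0003,  0.1751]))
```

Request:
apply_moves(
  series=[
    {"translation": [0,0,-0.06],"delta_rot": [0,0,0],"claw": 1},
    {"translation": [0,0,-0.12],"delta_rot": [0,0,0],"claw": 1},
    {"translation": [0,0,-0.18],"delta_rot": [0,0,0],"claw": 1},
    {"translation": [0,0,-0.2],"delta_rot": [0,0,-0.15],"claw": 1},
    {"translation": [0.03,-0.05,-0.2],"delta_rot": [0,0,-0.33],"claw": 1},
    {"translation": [0.07,-0.1,-0.2],"delta_rot": [0,0,-0.5],"claw": 1},
    {"translation": [0.12,-0.14,-0.2],"delta_rot": [0,0,-0.68],"claw": 1},
    {"translation": [0.16,-0.19,-0.2],"delta_rot": [0,0,-0.86],"claw": 1},
  ],
)

```text
t: 1.1
position: [0.3166, -0.4617, 0.3975]
orientation: [-2.611, -1.747, -0.001]
force: [0.5, 0.3, 0.6]
grip_width: -0.0002
```

```bash
python3 - <<'E'
from h import *
show()
p=tf(SH,[-.04,0,.40]);print(p,delta(p,down(SH[2]+np.pi)))
E
```

```text
t 1.1 pos [ 0.3166 -0.4617  0.3975] yaw 1.1797154376263588 z [ 0.0003  0.0005 -1.    ] q [ 1.0419  0.2067 -0.1863  1.7296  0.04    1.2092  0.4542] F [0.4995 0.3394 0.6336] w -0.00024877237171160797
[0.5371 0.1679 0.4   ] (array([ 0.6662, -0.0361, -0.0021]), array([ 0.0007, -0.0002, -2.0997]))
```

Request:
apply_moves(
  series=[
    {"translation": [0.06,-0.003,0],"delta_rot": [0,0,-0.18],"claw": 1},
    {"translation": [0.12,-0.006,0],"delta_rot": [0,0,-0.36],"claw": 1},
    {"translation": [0.18,-0.01,0],"delta_rot": [0,0,-0.54],"claw": 1},
    {"translation": [0.24,-0.013,0],"delta_rot": [0,0,-0.72],"claw": 1},
    {"translation": [0.3,-0.016,0],"delta_rot": [0,0,-0.9],"claw": 1},
    {"translation": [0.36,-0.019,0],"delta_rot": [0,0,-1.08],"claw": 1},
    {"translation": [0.42,-0.022,0],"delta_rot": [0,0,-1.26],"claw": 1},
    {"translation": [0.48,-0.025,0],"delta_rot": [0,0,-1.44],"claw": 1},
  ],
)

```text
t: 2.1
position: [0.4782, -0.0102, 0.3977]
orientation: [0.813, 3.035, -0.001]
force: [1.0, -0.4, -0.6]
grip_width: -0.0001
```

```bash
python3 - <<'E'
from h import *
show()
p=tf(SH,[-.08,0,.40]);print(p,delta(p,down(SH[2]+np.pi)))
E
```

```text
t 2.1 pos [ 0.4782 -0.0102  0.3977] yaw 2.6182239306891972 z [-0.0001 -0.0006 -1.    ] q [ 0.559   0.1147 -0.695   1.8641  0.0797  1.1905  0.885 ] F [ 0.9511 -0.4134 -0.5559] w -7.090562252558924e-05
[0.4975 0.1624 0.4   ] (array([ 0.0696,  0.1591, -0.0024]), array([-0.0007,  0.    , -0.6612]))
```

Request:
apply_moves(
  series=[
    {"translation": [0.02,0.04,0],"delta_rot": [0,0,-0.17],"claw": 1},
    {"translation": [0.035,0.08,0],"delta_rot": [0,0,-0.34],"claw": 1},
    {"translation": [0.053,0.12,0],"delta_rot": [0,0,-0.5],"claw": 1},
    {"translation": [0.07,0.159,0],"delta_rot": [0,0,-0.661],"claw": 1},
    {"translation": [0.07,0.159,0],"delta_rot": [0,0,-0.661],"claw": 1},
    {"translation": [0.07,0.159,0],"delta_rot": [0,0,-0.661],"claw": 1},
  ],
)

```text
t: 2.85
position: [0.4977, 0.1599, 0.3973]
orientation: [0.206, -3.134, 0.002]
force: [0.2, 1.4, -0.2]
grip_width: -0.0
```

```bash
python3 - <<'E'
from h import *
show()
C=viewer.calibration("wrist");im=viewer.capture("wrist");cv2.imwrite("pics/w1.png",im);np.save("w1.npy",C)
cv2.imwrite("pics/w1c.png",cv2.resize(im[60:420,80:560],(800,600),interpolation=cv2.INTER_CUBIC))
for q in ([-.11,-.12,.08],[.11,-.12,.08],[.11,.12,.08],[-.11,.12,.08],cap(1.95),bolt(1.45),[-.053,0,.125]): print(proj(C,tf(SH,[q])))
E
```

```text
t 2.85 pos [0.4977 0.1599 0.3973] yaw -3.0105215736355966 z [-0.0012 -0.0011 -1.    ] q [ 0.3349  0.2272 -0.8842  1.7793  0.1867  1.224   1.101 ] F [ 0.2346  1.4278 -0.1956] w -1.3579401275222048e-05
[[227.2122 157.8822]]
[[238.3579 314.8484]]
[[406.9389 313.9045]]
[[416.7249 156.7368]]
[[322.8699 185.5008]]
[[322.7649 313.2177]]
[[322.3988 208.7063]]
```

View pics/w1c.png

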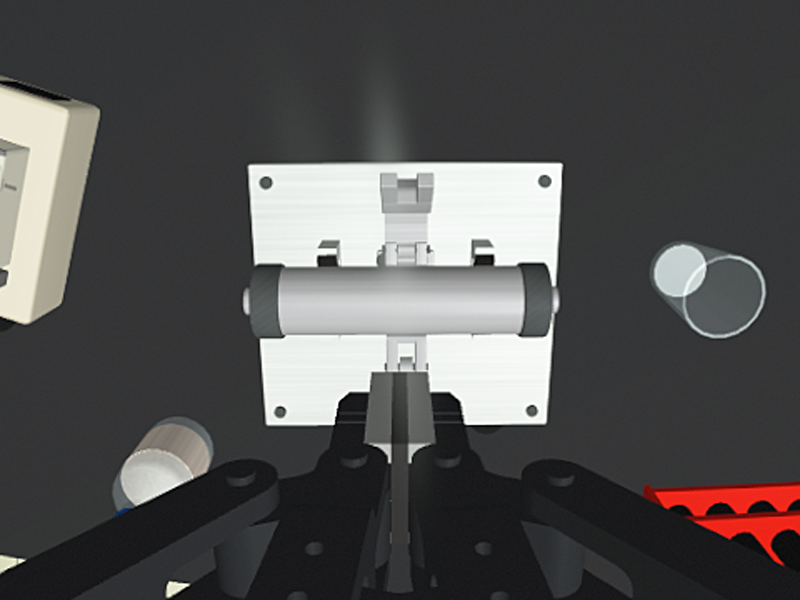

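```bash
sed -i 's/^SH=np.array.*; UN/SH=np.array([.5777,.1750,.1378]); UN/' h.py; python3 - <<'E'
from h import *
C=np.load("w1.npy",allow_pickle=True).item()
f=lambda q:((proj(C,tf(SH,[q]))[0]-[80,60])/.6).round()
print([f(q) for q in ([-.11,-.12,.08],[.11,-.12,.08],[.11,.12,.08],[-.11,.12,.08],[-.053,0,.125])])
for a in (1.75,1.85,1.95,2.05): print(a,[f(cap(a,r)) for r in(.072,.098,.107)])
n=f([-.053,0,.125]);
from h import *
T,S=viewer.calibration("top"),viewer.calibration("scene")
for a in (1.75,1.85,1.95,2.05): print(a,(proj(T,tf(SH,[cap(a,.107)]))[0]-[170,212])/.35,(proj(S,tf(SH,[cap(a,.107)]))[0]-[315,150])/.37+[400,0])
for b in (1.3,1.4,1.5,1.6): print(b,(proj(T,tf(SH,[bolt(b,.067)]))[0]-[170,212])/.35,(proj(S,tf(SH,[bolt(b,.067)]))[0]-[315,150])/.37+[400,0])
E
```

```text
[array([247., 165.]), array([266., 426.]), array([546., 424.]), array([563., 163.]), array([406., 249.])]
1.75 [array([407., 247.]), array([408., 246.]), array([408., 246.])]
1.85 [array([407., 235.]), array([407., 229.]), array([408., 226.])]
1.95 [array([407., 223.]), array([407., 211.]), array([408., 207.])]
2.05 [array([407., 212.]), array([407., 195.]), array([407., 188.])]
1.75 [172.2537 211.8978] [554.4315  10.9121]
1.85 [174.5027 225.3065] [548.5763   8.9324]
1.95 [176.8667 238.368 ] [542.924    8.2343]
2.05 [179.3149 250.9179] [537.5293   8.7972]
1.3 [161.2966  13.9079] [656.285 234.707]
1.4 [162.1822  14.1223] [656.3918 242.5666]
1.5 [163.1738  15.0822] [656.0569 250.0564]
1.6 [164.2601  16.7666] [655.2875 257.0949]
```

Request:
apply_moves(
  series=[
    {"translation": [0.05,0.004,0.01],"delta_rot": [0,0,-0.007],"claw": 1},
    {"translation": [0.069,0.004,0.06],"delta_rot": [0,0,-0.007],"claw": 1},
    {"translation": [0.069,0.004,0.12],"delta_rot": [0,0,-0.007],"claw": 1},
    {"translation": [0.069,0.004,0.175],"delta_rot": [0,0,-0.007],"claw": 1},
    {"translation": [0.069,0.004,0.192],"delta_rot": [0,0,-0.007],"claw": 1},
    {"translation": [0.055,0.004,0.192],"delta_rot": [0,0,-0.007],"claw": 1},
    {"translation": [0.035,0.004,0.192],"delta_rot": [0,0,-0.007],"claw": 1},
    {"translation": [0.02,0.004,0.192],"delta_rot": [0,0,-0.007],"claw": 1},
  ],
)

```text
t: 3.9
position: [0.4814, 0.163, 0.2083]
orientation: [-0.215, 3.129, 0.002]
force: [0.0, -0.9, 0.2]
grip_width: 0.0003
```

```bash
cat >> h.py <<'E'
def loc(S=SH):
    o=status.observe(); return R.from_euler('z',-S[2]).apply(o["position"]-[S[0],S[1],0])
E
python3 - <<'E'
from h import *
show();print(loc())
im=viewer.capture("wrist");cv2.imwrite("pics/w2.png",cv2.resize(im[60:420,80:560],(640,480)))
E
```

```text
t 3.9 pos [0.4814 0.163  0.2083] yaw -3.0042430700634934 z [ 0.0051  0.0018 -1.    ] q [ 0.21    0.4011 -0.8082  2.0599  0.3939  0.8309  0.8797] F [ 0.0083 -0.853   0.1991] w 0.00029961361953558625
[-0.097   0.0013  0.2083]
```

View pics/w2.png

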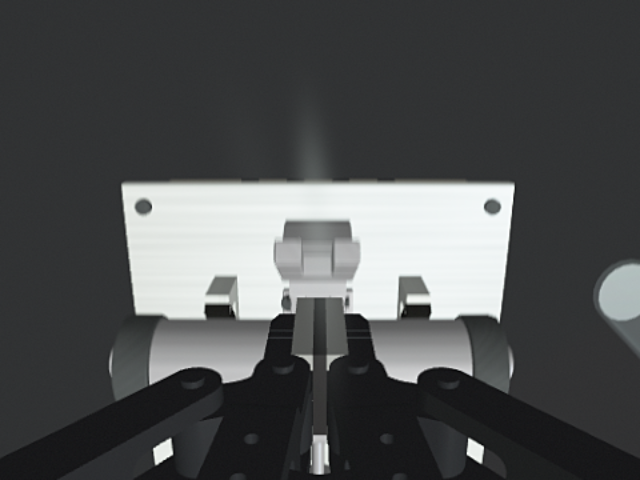

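```bash
python3 - <<'E'
from h import *
C=viewer.calibration("wrist")
f=lambda q:((proj(C,tf(SH,[q]))[0]-[80,60])*1.333).round()
print("tcp",f(loc()),f(loc()+[-.011,0,0]),"hinge",f([-.053,0,.125]),"hinge y15",f([-.053,.015,.125]))
for a in (1.5,1.65,1.75,1.85,1.95,2.05,2.1): print(a,[f(cap(a,r)+[0,.015,0]) for r in(.072,.098,.107)])
E
```

```text
tcp [321. 283.] [321. 255.] hinge [318. 297.] hinge y15 [345. 297.]
1.5 [array([354., 370.]), array([358., 408.]), array([360., 424.])]
1.65 [array([354., 346.]), array([359., 372.]), array([361., 383.])]
1.75 [array([354., 329.]), array([360., 346.]), array([362., 353.])]
1.85 [array([354., 311.]), array([360., 319.]), array([362., 322.])]
1.95 [array([354., 293.]), array([359., 291.]), array([361., 290.])]
2.05 [array([354., 276.]), array([359., 264.]), array([361., 259.])]
2.1 [array([354., 267.]), array([359., 251.]), array([361., 244.])]
```

Request:
apply_moves(
  series=[
    {"translation": [0,0,-0.04],"delta_rot": [0,0,0],"claw": 1},
    {"translation": [0,0,-0.07],"delta_rot": [0,0,0],"claw": 1},
    {"translation": [0.055,0,-0.07],"delta_rot": [0,0,0],"claw": 1},
    {"translation": [0.055,0,-0.07],"delta_rot": [0,0,0],"claw": 1},
  ],
)

```text
t: 4.45
position: [0.4192, 0.1535, 0.2763]
orientation: [0.222, -3.133, 0.007]
force: [0.6, 0.1, -0.4]
grip_width: -0.0001
```

```bash
python3 - <<'E'
from h import *
show();print(loc())
C=viewer.calibration("wrist")
im=viewer.capture("wrist");cv2.imwrite("pics/w3.png",cv2.resize(im[60:420,80:560],(640,480)))
f=lambda q:((proj(C,tf(SH,[q]))[0]-[80,60])*1.333).round()
for a in (0.8,1.5,1.65,1.75,1.85,1.95,2.05,2.1): print(a,[f(cap(a,r)+[0,.015,0]) for r in(.072,.098,.107)])
E
```

```text
t 4.45 pos [0.4192 0.1535 0.2763] yaw -3.000405254226669 z [-0.0009 -0.0043 -1.    ] q [ 0.3278  0.2232 -0.9084  2.0913  0.2239  0.9269  1.0072] F [ 0.6039  0.0963 -0.3751] w -0.00010083230981882276
[-0.1599  0.0005  0.2763]
0.8 [array([342., 452.]), array([343., 495.]), array([343., 511.])]
1.5 [array([345., 407.]), array([347., 436.]), array([348., 448.])]
1.65 [array([346., 390.]), array([348., 412.]), array([349., 420.])]
1.75 [array([346., 378.]), array([348., 394.]), array([349., 400.])]
1.85 [array([346., 365.]), array([348., 376.]), array([349., 379.])]
1.95 [array([346., 353.]), array([348., 356.]), array([349., 358.])]
2.05 [array([346., 340.]), array([348., 337.]), array([349., 336.])]
2.1 [array([346., 334.]), array([348., 328.]), array([349., 326.])]
```

View pics/w3.png

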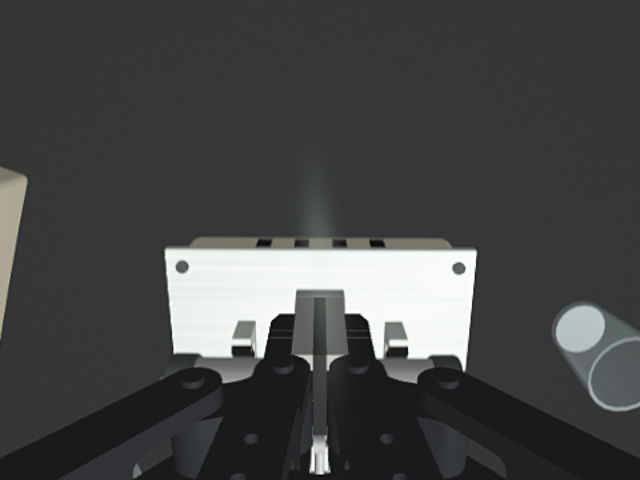

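Request:
apply_moves(
  series=[
    {"translation": [0,0,0.04],"delta_rot": [0,0,0],"claw": 1},
    {"translation": [0,0,0.07],"delta_rot": [0,0,0],"claw": 1},
    {"translation": [0,0,0.07],"delta_rot": [0,0,0],"claw": 1},
    {"translation": [-0.02,0,0.07],"delta_rot": [0,0,0],"claw": 1},
    {"translation": [-0.035,0,0.07],"delta_rot": [0,0,0],"claw": 1},
    {"translation": [-0.05,0,0.07],"delta_rot": [0,0,0],"claw": 1},
    {"translation": [-0.065,0,0.07],"delta_rot": [0,0,0],"claw": 1},
    {"translation": [-0.08,0,0.07],"delta_rot": [0,0,0],"claw": 1},
  ],
)

```text
t: 5.5
position: [0.5034, 0.1657, 0.206]
orientation: [-0.218, 3.134, 0.0]
force: [-1.0, 0.1, -0.0]
grip_width: -0.0002
```

```bash
python3 - <<'E'
from h import *
show();print(loc())
C=viewer.calibration("wrist")
im=viewer.capture("wrist");cv2.imwrite("pics/w4.png",cv2.resize(im[60:420,80:560],(640,480)))
E
```

```text
t 5.5 pos [0.5034 0.1657 0.206 ] yaw -3.0024642414948666 z [ 0.0001  0.     -1.    ] q [ 0.2021  0.4367 -0.8009  2.0147  0.4137  0.8565  0.8804] F [-1.0413  0.1181 -0.035 ] w -0.00019839476775399646
[-0.0749  0.001   0.206 ]
```

View pics/w4.png

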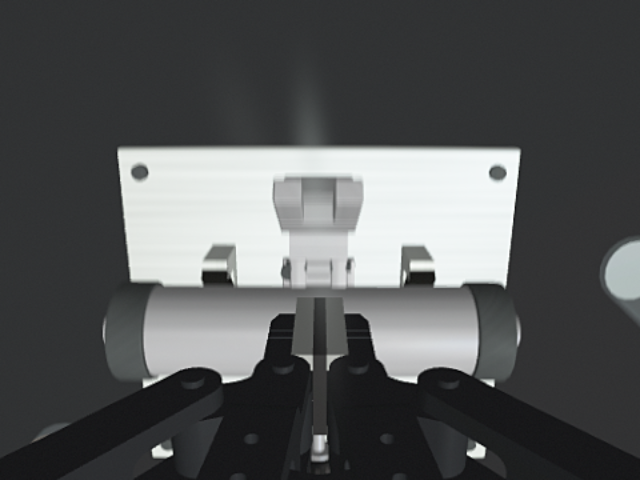

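```bash
python3 - <<'E'
from h import *
C=viewer.calibration("wrist")
f=lambda q:((proj(C,tf(SH,[q]))[0]-[80,60])*1.333)
for row,w in((178,88),(190,89),(228,76)):
    s=least_squares(lambda p:[f([p[0],.015,p[1]])[0]-f([p[0],-.015,p[1]])[0]-w,f([p[0],0,p[1]])[1]-row],[-.1,.2]);print(row,s.x,s.cost)
print("platform edge",f([-.11,-.12,.08]),f([-.11,.12,.08]))
n=lambda a:np.array([-np.sin(a+.056),0,np.cos(a+.056)])*.0045
for a in (1.75,1.95,2.1,2.2): print(a,[(f(cap(a,r)+[0,.015,0]+k*n(a)).round(),(cap(a,r)+k*n(a))[[0,2]]) for r in(.072,.107) for k in (1,-1)])
E
```

```text
178 [-0.1118  0.2086] 1.2924697071141057e-26
190 [-0.1082  0.2116] 1.1713006720721583e-26
228 [-0.0878  0.1865] 4.0389678347315804e-26
platform edge [114.7273 143.0604] [521.1835 143.1562]
1.75 [(array([357., 267.]), array([-0.0742,  0.194 ])), (array([357., 290.]), array([-0.0654,  0.1961])), (array([365., 280.]), array([-0.0823,  0.228 ])), (array([365., 307.]), array([-0.0736,  0.2301]))]
1.95 [(array([356., 230.]), array([-0.0874,  0.1884])), (array([357., 253.]), array([-0.0793,  0.1922])), (array([364., 213.]), array([-0.1022,  0.2201])), (array([365., 241.]), array([-0.094 ,  0.2239]))]
2.1 [(array([356., 204.]), array([-0.0965,  0.1825])), (array([356., 226.]), array([-0.089 ,  0.1875])), (array([363., 168.]), array([-0.1159,  0.2117])), (array([364., 193.]), array([-0.1084,  0.2167]))]
2.2 [(array([355., 188.]), array([-0.102 ,  0.1779])), (array([356., 208.]), array([-0.0951,  0.1836])), (array([362., 140.]), array([-0.1242,  0.205 ])), (array([363., 163.]), array([-0.1172,  0.2107]))]
```

Request:
apply_moves(
  series=[
    {"translation": [0,0,-0.035],"delta_rot": [0,0,0],"claw": 1},
    {"translation": [0.03,0,-0.05],"delta_rot": [0,0,0],"claw": 1},
    {"translation": [0.08,0,-0.05],"delta_rot": [0,0,0],"claw": 1},
    {"translation": [0.08,0,-0.05],"delta_rot": [0,0,0],"claw": 1},
    {"translation": [0.08,0,-0.02],"delta_rot": [0,0,0],"claw": 1},
    {"translation": [0.08,0,0.021],"delta_rot": [0,0,0],"claw": 1},
    {"translation": [0.08,0,0.021],"delta_rot": [0,0,0],"claw": 1},
    {"translation": [0.08,0,0.021],"delta_rot": [0,0,0],"claw": 1},
  ],
)

```text
t: 6.55
position: [0.4242, 0.1553, 0.1858]
orientation: [-0.219, 3.133, 0.002]
force: [0.6, 0.7, 0.4]
grip_width: -0.0001
```

```bash
python3 - <<'E'
from h import *
show();print(loc())
E
```

```text
t 6.55 pos [0.4242 0.1553 0.1858] yaw -3.0020358079824443 z [ 0.001   0.0011 -1.    ] q [ 0.214   0.3639 -0.8294  2.1911  0.4003  0.738   0.8258] F [0.6447 0.6707 0.421 ] w -0.00014413031575735978
[-0.1548  0.0016  0.1858]
```

Now push slowly to about upright.

Request:
apply_moves(
  series=[
    {"translation": [-0.02,0,0],"delta_rot": [0,0,0],"claw": 1},
    {"translation": [-0.032,0,0],"delta_rot": [0,0,0],"claw": 1},
    {"translation": [-0.044,0,0],"delta_rot": [0,0,0],"claw": 1},
    {"translation": [-0.056,0,-0.005],"delta_rot": [0,0,0],"claw": 1},
    {"translation": [-0.068,0,-0.01],"delta_rot": [0,0,0],"claw": 1},
    {"translation": [-0.08,0,-0.015],"delta_rot": [0,0,0],"claw": 1},
    {"translation": [-0.09,0,-0.018],"delta_rot": [0,0,0],"claw": 1},
    {"translation": [-0.1,0,-0.02],"delta_rot": [0,0,0],"claw": 1},
  ],
)

```text
t: 7.55
position: [0.5228, 0.1685, 0.2051]
orientation: [-0.219, 3.134, -0.0]
force: [-0.1, -0.2, 0.2]
grip_width: -0.0003
```

```bash
python3 - <<'E'
from h import *
show();print(loc())
im=viewer.capture("wrist");s=viewer.capture("scene")
a=cv2.resize(im[60:420,80:560],(480,360));b=cv2.resize(s[100:250,280:480],(480,360),interpolation=cv2.INTER_CUBIC)
cv2.imwrite("pics/w5.png",np.vstack([a,b])[:, :][:720]); cv2.imwrite("pics/w5.png",np.hstack([cv2.resize(a,(400,300)),cv2.resize(b,(400,300))]))
E
```

```text
t 7.55 pos [0.5228 0.1685 0.2051] yaw -3.0023667550721327 z [ 0. -0. -1.] q [ 0.1955  0.4638 -0.7949  1.9758  0.4288  0.8758  0.8816] F [-0.134  -0.2392  0.1884] w -0.00031987253534349346
[-0.0553  0.0011  0.2051]
```

View pics/w5.png

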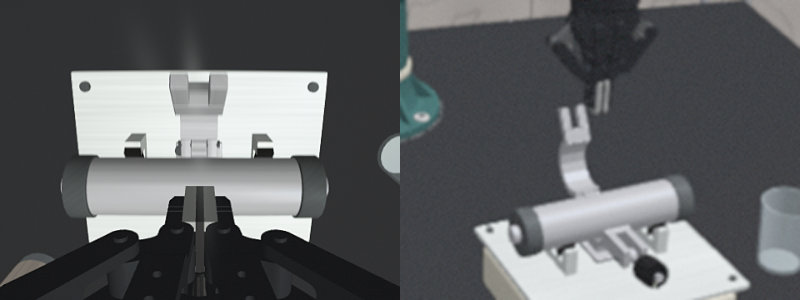

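Request:
apply_moves(
  series=[
    {"translation": [0,0,-0.04],"delta_rot": [0,0,0],"claw": 0.65},
    {"translation": [0.05,0,-0.05],"delta_rot": [0,0,0],"claw": 0.65},
    {"translation": [0.1,0,-0.05],"delta_rot": [0,0,0],"claw": 0.65},
    {"translation": [0.1,0,-0.05],"delta_rot": [0,0,0],"claw": 0.65},
    {"translation": [0.1,0,-0.02],"delta_rot": [0,0,0],"claw": 0.65},
    {"translation": [0.1,0,0.02],"delta_rot": [0,0,0],"claw": 0.65},
    {"translation": [0.1,0,0.02],"delta_rot": [0,0,0],"claw": 0.65},
    {"translation": [0.08,0,0.02],"delta_rot": [0,0,0],"claw": 0.65},
  ],
)

```text
t: 8.65
position: [0.4424, 0.1575, 0.1854]
orientation: [0.221, -3.133, 0.001]
force: [-0.1, -0.8, -0.9]
grip_width: 0.0152
```

Request:
apply_moves(
  series=[
    {"translation": [-0.012,0,0],"delta_rot": [0,0,0],"claw": 0.65},
    {"translation": [-0.024,0,-0.005],"delta_rot": [0,0,0],"claw": 0.65},
    {"translation": [-0.036,0,-0.01],"delta_rot": [0,0,0],"claw": 0.65},
    {"translation": [-0.048,0,-0.015],"delta_rot": [0,0,0],"claw": 0.65},
    {"translation": [-0.06,0,-0.018],"delta_rot": [0,0,0],"claw": 0.65},
    {"translation": [-0.072,0,-0.02],"delta_rot": [0,0,0],"claw": 0.65},
    {"translation": [-0.08,0,-0.02],"delta_rot": [0,0,0],"claw": 0.65},
  ],
)

```text
t: 9.52
position: [0.5231, 0.1685, 0.2049]
orientation: [-0.218, 3.134, 0.0]
force: [-0.7, 0.3, -0.1]
grip_width: 0.0149
```

```bash
python3 - <<'E'
from h import *
show();print(loc())
im=viewer.capture("wrist");s=viewer.capture("scene")
b=s[100:250,280:480]
cv2.imwrite("pics/w6.png",np.hstack([cv2.resize(im[60:420,80:560],(400,300)),cv2.resize(b,(400,300),interpolation=cv2.INTER_CUBIC)]))
E
```

```text
t 9.525 pos [0.5231 0.1685 0.2049] yaw -3.002636282494556 z [ 0.0002  0.0002 -1.    ] q [ 0.1985  0.4656 -0.7994  1.9754  0.4319  0.8767  0.8785] F [-0.6591  0.3335 -0.1061] w 0.014870303232322126
[-0.055   0.0011  0.2049]
```

View pics/w6.png

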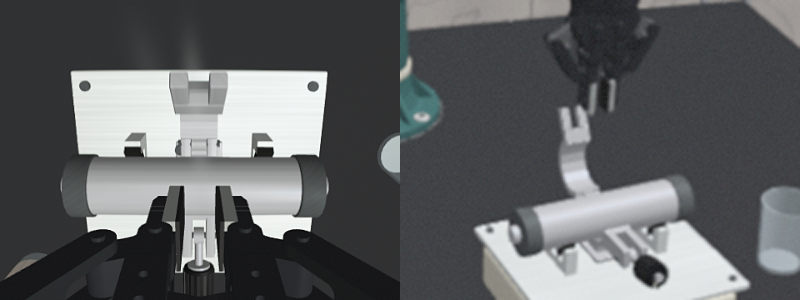

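```bash
python3 - <<'E'
from h import *
S=viewer.calibration("scene");C=viewer.calibration("wrist")
P=status.observe()["position"]
for dz in(0,.01,.02,.03,.04):print(dz,proj(S,P+[0,0,dz]),(proj(C,P+[0,0,dz])-[80,60])/1.2)
g=lambda q:((proj(S,tf(SH,[q]))[0]-[280,100])*2+[400,0]).round()
n=lambda a:np.array([-np.sin(a+.056),0,np.cos(a+.056)])*.0045
for a in (1.5,1.75,1.95,2.1,2.2): print(a,[g(cap(a,.107)+[0,y,0]+k*n(a)) for y in (-.015,.015) for k in(-1,1)],g(cap(a,.072)))
print("plat",g([-.11,-.12,.08]),g([.11,.12,.08]),g([-.015,-.113,.125]),g([-.015,.113,.125]))
E
```

```text
0 [[376.6065 168.0577]] [[200.7261 177.0875]]
0.01 [[376.9031 164.0895]] [[200.807  183.7484]]
0.02 [[377.2016 160.0883]] [[200.897  191.1538]]
0.03 [[377.502 156.054]] [[200.9974 199.4336]]
0.04 [[377.8045 151.9861]] [[201.1103 208.7489]]
1.5 [array([585., 120.]), array([582., 116.]), array([609., 115.]), array([606., 112.])] [593. 144.]
1.75 [array([574., 111.]), array([571., 109.]), array([598., 107.]), array([594., 105.])] [586. 138.]
1.95 [array([566., 108.]), array([562., 108.]), array([589., 104.]), array([586., 104.])] [580. 136.]
2.1 [array([560., 109.]), array([557., 110.]), array([583., 104.]), array([580., 105.])] [576. 137.]
2.2 [array([556., 110.]), array([553., 112.]), array([579., 106.]), array([576., 108.])] [574. 138.]
plat [473. 227.] [749. 283.] [513. 235.] [690. 195.]
```

```bash
python3 - <<'E'
from h import *
for n in("wrist","scene"): cv2.imwrite(f"pics/d0{n}.png",viewer.capture(n))
E
```

Request:
apply_moves(
  series=[
    {"translation": [0,0,0],"delta_rot": [0,0,0],"claw": 1},
    {"translation": [0,0,0],"delta_rot": [0,0,0],"claw": 1},
    {"translation": [0,0,0],"delta_rot": [0,0,0],"claw": 1},
  ],
)

```text
t: 10.1
position: [0.522, 0.1683, 0.2049]
orientation: [0.219, -3.134, 0.0]
force: [-1.1, 0.7, 1.1]
grip_width: 0.0002
```

```bash
python3 - <<'E'
from h import *
P=status.observe()["position"]; S=R.from_euler('z',SH[2]).as_matrix()
for n in("wrist","scene"):
    b=viewer.capture(n);a=cv2.imread(f"pics/d0{n}.png");cv2.imwrite(f"pics/d1{n}.png",b)
    d=cv2.absdiff(a,b).max(2);
    win=(slice(60,330),slice(250,400)) if n=="wrist" else (slice(80,200),slice(350,410))
    m=d[win]>25; r=np.where(m.sum(1)>1)[0]
    print(n,"rows",r.min()+win[0].start,r.max()+win[0].start)
    rr=r.min() if n=="wrist" else r.max()
    for k in range(0,12,2):
        i=rr+k if n=="wrist" else rr-k
        c=np.where(m[i])[0]+win[1].start; print(i+win[0].start,c)
    C=viewer.calibration(n)
    for x in(-.011,.011):
        print("x",x,[proj(C,P+S@[x,0,0]+[0,0,dz])[0].round(1) for dz in(0,.01,.02,.03,.04,.05)])
E
```

```text
wrist rows 142 329
142 [272 273 275 276 277 278 279 280 281 282 283 284 285 286 287 288 289 290
 291 292 293 294 295 296 297 298 299 300 301 302 303 304 305 306 314 316
 317 318 319 320 321 322 323 324 325 326 327 328 329 330 331 332 333 334
 335 336 337 338 339 340 341 342 343 344 345 346 347 348 349 350 351 352
 353 354 355 356 357 358 359 360 361]
144 [250 251 252 253 254 255 256 257 258 259 260 261 262 263 264 265 266 267
 268 269 270 271 272 273 274 275 276 277 278 279 280 281 282 283 284 285
 286 287 288 289 290 291 292 293 294 295 296 297 298 299 300 301 302 303
 304 305 306 307 308 309 310 311 312 313 314 315 316 317 318 319 320 321
 322 323 324 325 326 327 328 329 330 331 332 333 334 335 336 337 338 339
 340 341 342 343 344 345 346 347 348 349 350 351 352 353 354 355 356 357
 358 359 360 361 362 363 364 365 366 367 368 369 370 371 372 373 374 375
 376 377 378 379 380 381 382 383 384 385 386 387 388 389 390 391 392 393
 394 395 396 397 398 399]
146 [250 251 252 253 254 255 256 257 258 259 260 261 262 263 264 268 269 270
 281 282 283 284 285 286 287 288 289 290 291 292 293 294
[... 775 characters left out ...]
11.8]), array([321. , 322.8]), array([321.1, 335.1]), array([321.2, 349. ])]
scene rows 109 156
156 [374 375 377 378]
154 [371 372 374 375 376 377 378 379 380 381 382 384 385]
152 [370 371 372 374 375 376 378 379 380 381 382 383 384 385 386]
150 [374 375 376 378 379 380 381 382 383 384 385 386]
148 [369 370 373 374 375 376 378 379 380 381 382 383 385 386]
146 [374 375 376 378 379 380 381 382 383 385 386]
x -0.011 [array([374.1, 165.6]), array([374.4, 161.7]), array([374.7, 157.7]), array([375. , 153.7]), array([375.2, 149.6]), array([375.5, 145.5])]
x 0.011 [array([378.7, 170. ]), array([379., 166.]), array([379.3, 162. ]), array([379.6, 157.9]), array([379.9, 153.8]), array([380.2, 149.7])]
```

Request:
apply_moves(
  series=[
    {"translation": [0.03,0,-0.02],"delta_rot": [0,0,0],"claw": 0.65},
    {"translation": [0.07,0,-0.02],"delta_rot": [0,0,0],"claw": 0.65},
    {"translation": [0.1,0,-0.02],"delta_rot": [0,0,0],"claw": 0.65},
    {"translation": [0.1,0,-0.02],"delta_rot": [0,0,0],"claw": 0.65},
    {"translation": [0.1,0,0.02],"delta_rot": [0,0,0],"claw": 0.65},
    {"translation": [0.1,0,0.045],"delta_rot": [0,0,0],"claw": 0.65},
    {"translation": [0.1,0,0.045],"delta_rot": [0,0,0],"claw": 0.65},
    {"translation": [0.08,0,0.045],"delta_rot": [0,0,0],"claw": 0.65},
  ],
)

```text
t: 11.2
position: [0.4428, 0.1575, 0.1604]
orientation: [0.221, -3.133, 0.001]
force: [0.5, 0.1, -0.3]
grip_width: 0.0149
```

Request:
apply_moves(
  series=[
    {"translation": [-0.012,0,0],"delta_rot": [0,0,0],"claw": 0.65},
    {"translation": [-0.024,0,-0.005],"delta_rot": [0,0,0],"claw": 0.65},
    {"translation": [-0.036,0,-0.008],"delta_rot": [0,0,0],"claw": 0.65},
    {"translation": [-0.048,0,-0.01],"delta_rot": [0,0,0],"claw": 0.65},
    {"translation": [-0.06,0,-0.01],"delta_rot": [0,0,0],"claw": 0.65},
    {"translation": [-0.07,0,-0.01],"delta_rot": [0,0,0],"claw": 0.65},
    {"translation": [-0.08,0,-0.01],"delta_rot": [0,0,0],"claw": 0.65},
  ],
)

```text
t: 12.08
position: [0.5227, 0.1683, 0.1696]
orientation: [0.218, -3.133, 0.0]
force: [-0.8, -0.4, -0.2]
grip_width: 0.0149
```

```bash
python3 - <<'E'
from h import *
show();print(loc())
im=viewer.capture("wrist");s=viewer.capture("scene")
b=s[100:250,280:480]
cv2.imwrite("pics/w7.png",np.hstack([cv2.resize(im[60:420,80:560],(400,300)),cv2.resize(b,(400,300),interpolation=cv2.INTER_CUBIC)]))
E
```

```text
t 12.075 pos [0.5227 0.1683 0.1696] yaw -3.002363544574417 z [-0.0005 -0.0002 -1.    ] q [ 0.1691  0.5089 -0.7681  2.0084  0.4845  0.8133  0.8311] F [-0.8462 -0.4167 -0.2448] w 0.014913917942559375
[-0.0554  0.0009  0.1696]
```

View pics/w7.png

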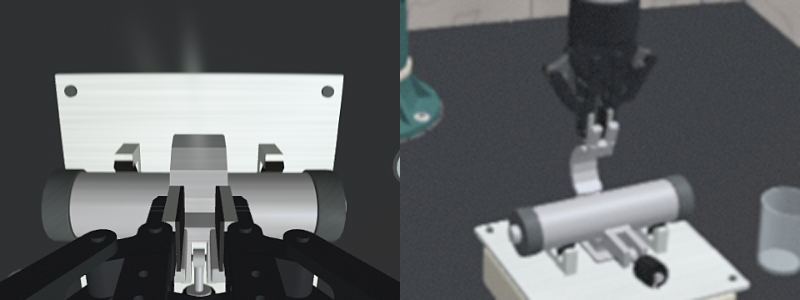

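Request:
apply_moves(
  series=[
    {"translation": [-0.018,0,-0.006],"delta_rot": [0,0,0],"claw": 0.65},
    {"translation": [-0.033,0,-0.001],"delta_rot": [0,0,0],"claw": 0.65},
    {"translation": [-0.046,0,0.008],"delta_rot": [0,0,0],"claw": 0.65},
    {"translation": [-0.057,0,0.018],"delta_rot": [0,0,0],"claw": 0.65},
    {"translation": [-0.067,0,0.031],"delta_rot": [0,0,0],"claw": 0.65},
    {"translation": [-0.076,0,0.04],"delta_rot": [0,0,0],"claw": 0.65},
    {"translation": [-0.085,0,0.048],"delta_rot": [0,0,0],"claw": 0.65},
    {"translation": [-0.094,0,0.057],"delta_rot": [0,0,0],"claw": 0.65},
  ],
)

```text
t: 13.18
position: [0.6159, 0.1816, 0.1124]
orientation: [-0.219, 3.134, 0.0]
force: [-0.1, -0.6, -0.6]
grip_width: 0.015
```

Request:
apply_moves(
  series=[
    {"translation": [-0.002,0,0.003],"delta_rot": [0,0,0],"claw": 0.65},
    {"translation": [-0.003,0,0.006],"delta_rot": [0,0,0],"claw": 0.65},
    {"translation": [-0.003,0,0.008],"delta_rot": [0,0,0],"claw": 0.65},
    {"translation": [-0.003,0,0.008],"delta_rot": [0,0,0],"claw": 0.65},
  ],
)

```text
t: 13.68
position: [0.618, 0.1817, 0.105]
orientation: [0.219, -3.134, 0.0]
force: [0.4, -0.2, -0.7]
grip_width: 0.015
```

```bash
python3 - <<'E'
from h import *
show();print(loc())
E
```

```text
t 13.675 pos [0.618  0.1817 0.105 ] yaw -3.0021691860995174 z [-0.0001 -0.0002 -1.    ] q [ 0.0983  0.6912 -0.6805  1.8447  0.5833  0.8159  0.826 ] F [ 0.4384 -0.21   -0.7348] w 0.014994753683171897
[0.0408 0.0011 0.105 ]
```

Request:
apply_moves(
  series=[
    {"translation": [0,0,0.002],"delta_rot": [0,0,0],"claw": 0.65},
    {"translation": [0,0,0.004],"delta_rot": [0,0,0],"claw": 0.65},
    {"translation": [0,0,0.005],"delta_rot": [0,0,0],"claw": 0.65},
    {"translation": [0,0,0.005],"delta_rot": [0,0,0],"claw": 0.65},
  ],
)

```text
t: 14.18
position: [0.6184, 0.1819, 0.1017]
orientation: [-0.218, 3.133, -0.002]
force: [-2.7, -1.3, 11.1]
grip_width: 0.0151
```

Request:
apply_moves(
  series=[
    {"translation": [0,0,0.0015],"delta_rot": [0,0,0],"claw": 0.65},
    {"translation": [0,0,0.003],"delta_rot": [0,0,0],"claw": 0.65},
    {"translation": [0,0,0.003],"delta_rot": [0,0,0],"claw": 0.65},
  ],
)

```text
t: 14.55
position: [0.6184, 0.1819, 0.1013]
orientation: [-0.218, 3.133, -0.005]
force: [-5.6, -4.8, 24.6]
grip_width: 0.0148
```

Request:
apply_moves(
  series=[
    {"translation": [0,0,-0.04],"delta_rot": [0,0,0],"claw": 0.3},
    {"translation": [-0.01,-0.001,-0.07],"delta_rot": [0,0,0],"claw": -0.2},
    {"translation": [-0.05,-0.001,-0.07],"delta_rot": [0,0,0],"claw": -0.2},
    {"translation": [-0.05,-0.001,-0.07],"delta_rot": [0,0,0],"claw": -0.2},
    {"translation": [-0.05,-0.001,-0.02],"delta_rot": [0,0,0],"claw": -0.2},
    {"translation": [-0.05,-0.001,0.0],"delta_rot": [0,0,0],"claw": -0.2},
    {"translation": [-0.05,-0.001,0.0],"delta_rot": [0,0,0],"claw": -0.2},
  ],
)

```text
t: 15.42
position: [0.6658, 0.1869, 0.0948]
orientation: [0.219, -3.129, 0.002]
force: [0.6, 0.2, 0.8]
grip_width: 0.0511
```

```bash
python3 - <<'E'
from h import *
show();print(loc())
im=viewer.capture("wrist");s=viewer.capture("scene");t=viewer.capture("top")
C=viewer.calibration("wrist");print(proj(C,tf(SH,[bolt(1.4),bolt(1.4,.067),cap(0,.107)])))
cv2.imwrite("pics/w8t.png",t)
r=lambda b,w,h:cv2.resize(b,(w,h),interpolation=cv2.INTER_CUBIC)
cv2.imwrite("pics/w8.png",np.hstack([r(im[150:450,170:470],400,400),r(s[140:290,315:465],400,400)]))
E
```

```text
t 15.425 pos [0.6658 0.1869 0.0948] yaw -3.0017938716640753 z [-0.0046 -0.0018 -1.    ] q [ 0.0861  0.7554 -0.6688  1.7339  0.5899  0.869   0.8644] F [0.5915 0.2161 0.7746] w 0.051073875354144975
[ 0.0889 -0.0003  0.0948]
[[318.6852 282.9188]
 [318.6103 326.6815]
 [318.825  210.838 ]]
```

View pics/w8.png

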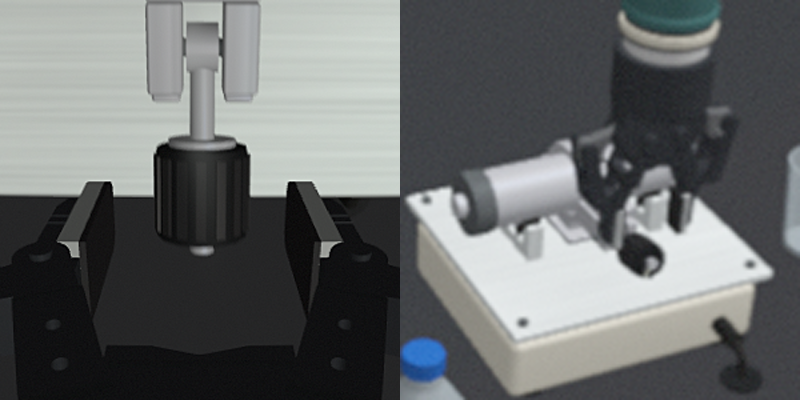

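```bash
python3 - <<'E'
from h import *
C=viewer.calibration("wrist")
print("pivot",proj(C,tf(SH,[[.045,0,.106]])),"lug tip top",proj(C,tf(SH,[[.054,.015,.135],[.054,-.015,.135],[.054,-.015,.126]])),"lug root top",proj(C,tf(SH,[[.019,-.015,.135]])))
print("platform edge far",proj(C,tf(SH,[[.11,0,.08]])))
for b in(1.3,1.4,1.5,1.6,1.7): print(b,proj(C,tf(SH,[bolt(b,.067),bolt(b,.0305)])).round(1).tolist())
im=viewer.capture("wrist").astype(int)
print("col 230",im[285:305,230].mean(1).round().tolist(), "col 395", im[285:305,380].mean(1).round().tolist())
s=np.abs(np.diff(im.mean(2)[150:345,315:325].mean(1)));print([(i+150,int(v)) for i,v in enumerate(s) if v>12])
print([(i+150,int(v)) for i,v in enumerate(np.diff(im.mean(2)[150:300,297:300].mean(1))) if abs(v)>12])
E
```

```text
pivot [[318.8691 178.4671]] lug tip top [[359.315  213.7598]
 [278.3193 213.6132]
 [280.631  208.4095]] lug root top [[275.8815 115.6388]]
platform edge far [[318.657  290.5677]]
1.3 [[318.6, 331.2], [318.7, 248.4]]
1.4 [[318.6, 326.7], [318.7, 247.7]]
1.5 [[318.6, 321.1], [318.7, 246.4]]
1.6 [[318.6, 314.7], [318.7, 244.5]]
1.7 [[318.6, 307.5], [318.8, 242.0]]
col 230 [202.0, 182.0, 134.0, 20.0, 37.0, 38.0, 38.0, 37.0, 36.0, 44.0, 54.0, 63.0, 70.0, 70.0, 69.0, 68.0, 69.0, 69.0, 69.0, 69.0] col 395 [212.0, 205.0, 192.0, 28.0, 33.0, 36.0, 39.0, 41.0, 40.0, 39.0, 39.0, 38.0, 40.0, 39.0, 39.0, 39.0, 39.0, 39.0, 37.0, 38.0]
[(156, 37), (157, 65), (191, 13), (243, 20), (244, 54), (246, 68), (250, 56), (251, 56), (322, 40), (323, 98), (327, 13), (328, 83), (329, 31)]
[(208, -18), (210, 27), (214, -22), (215, 46), (241, -101), (242, -55), (245, 18), (249, -52), (250, -38)]
```

Request:
apply_moves(
  series=[
    {"translation": [-0.0015,0,0.015],"delta_rot": [0,0,0],"claw": -0.2},
    {"translation": [-0.0015,0,0.031],"delta_rot": [0,0,0],"claw": -0.2},
    {"translation": [-0.0015,0,0.031],"delta_rot": [0,0,0],"claw": -0.2},
    {"translation": [-0.0015,0,0.031],"delta_rot": [0,0,0],"claw": 1},
    {"translation": [-0.0015,0,0.031],"delta_rot": [0,0,0],"claw": 1},
    {"translation": [-0.0015,0,0.031],"delta_rot": [0,0,0],"claw": 1},
    {"translation": [-0.0015,0,0.031],"delta_rot": [0,0,0],"claw": 1},
  ],
)

```text
t: 16.5
position: [0.6695, 0.1881, 0.0661]
orientation: [-0.218, 3.134, 0.0]
force: [0.5, 0.7, -0.5]
grip_width: 0.0282
```

```bash
python3 - <<'E'
from h import *
show();print(loc(),status.observe()["torque"])
E
```

```text
t 16.5 pos [0.6695 0.1881 0.0661] yaw -3.002488308771345 z [ 0.0002  0.0002 -1.    ] q [ 0.0709  0.7892 -0.6453  1.7425  0.6207  0.8241  0.8412] F [ 0.5379  0.7469 -0.4529] w 0.02823677864457928
[0.0927 0.0003 0.0661] [ 0.014  -0.0391 -0.0285]
```

Request:
apply_moves(
  series=[
    {"translation": [0.004,0,-0.0114],"delta_rot": [0,0,0],"claw": 1},
    {"translation": [0.012,0,-0.0227],"delta_rot": [0,0,0],"claw": 1},
    {"translation": [0.019,0,-0.0287],"delta_rot": [0,0,0],"claw": 1},
    {"translation": [0.027,0,-0.0331],"delta_rot": [0,0,0],"claw": 1},
    {"translation": [0.036,0,-0.0359],"delta_rot": [0,0,0],"claw": 1},
    {"translation": [0.0455,0,-0.0368],"delta_rot": [0,0,0],"claw": 1},
    {"translation": [0.05,0,-0.0368],"delta_rot": [0,0,0],"claw": 1},
    {"translation": [0.05,0,-0.0368],"delta_rot": [0,0,0],"claw": 1},
  ],
)

```text
t: 17.5
position: [0.6237, 0.1816, 0.1054]
orientation: [-0.218, 3.126, 0.002]
force: [6.3, 1.3, -3.5]
grip_width: 0.0276
```

```bash
cat >> h.py <<'E'
def edges(im,cols,rows,th=12):
    return [(i+rows[0],int(v)) for i,v in enumerate(np.diff(im.astype(float).mean(2)[rows[0]:rows[1],cols[0]:cols[1]].mean(1))) if abs(v)>th]
E
python3 - <<'E'
from h import *
show();print(loc(),status.observe()["torque"])
s=viewer.capture("scene");C=viewer.calibration("scene");cv2.imwrite("pics/s9.png",s);cv2.imwrite("pics/w9.png",viewer.capture("wrist"))
for b in(0,.2,.4,1.36):print(b,proj(C,tf(SH,[bolt(b),bolt(b,.067)])).round().tolist())
E
```

```text
t 17.5 pos [0.6237 0.1816 0.1054] yaw -3.002240512714575 z [ 0.0084  0.0018 -1.    ] q [ 0.0998  0.6932 -0.6802  1.8387  0.5897  0.8126  0.8258] F [ 6.307   1.3053 -3.4828] w 0.02759184161231382
[0.0465 0.0002 0.1054] [ 0.1645 -1.7149  0.0595]
0 [[396.0, 210.0], [397.0, 202.0]]
0.2 [[398.0, 213.0], [400.0, 206.0]]
0.4 [[400.0, 216.0], [403.0, 210.0]]
1.36 [[405.0, 235.0], [410.0, 239.0]]
```

Request:
apply_moves(
  series=[
    {"translation": [0,0,0],"delta_rot": [0,0,0],"claw": -0.1},
    {"translation": [0,0,0],"delta_rot": [0,0,0],"claw": -0.1},
    {"translation": [0,0,-0.04],"delta_rot": [0,0,0],"claw": -0.1},
    {"translation": [0,0,-0.07],"delta_rot": [0,0,0],"claw": -0.1},
    {"translation": [0,0,-0.07],"delta_rot": [0,0,0],"claw": -0.1},
  ],
)

```text
t: 18.23
position: [0.6207, 0.1823, 0.1757]
orientation: [-0.219, 3.13, 0.002]
force: [-0.1, 0.2, 0.2]
grip_width: 0.0472
```

```bash
python3 - <<'E'
from h import *
show();print(loc())
C=viewer.calibration("wrist");im=viewer.capture("wrist");cv2.imwrite("pics/w10.png",im)
print(edges(im,(316,322),(120,400)))
print([(c,int(v)) for c,v in enumerate(im.mean(2)[:,316:322].mean(1)) if c%8==0])
for b in (0,.1,.2,.3):
    u=np.array([np.sin(b),0,np.cos(b)]);w=np.array([np.cos(b),0,-np.sin(b)]);c=bolt(b,.0615)
    print(b,proj(C,tf(SH,[c-.015*w,c+.015*w,bolt(b,.067)-.004*w,bolt(b,.067)+.004*w,bolt(b,.0315)+.015*w]))[:,1].round(1))
print(proj(C,tf(SH,[[.045,.015,.1675]])))
E
```

```text
t 18.225 pos [0.6207 0.1823 0.1757] yaw -3.0019368887218154 z [ 0.004   0.0014 -1.    ] q [ 0.1408  0.6157 -0.7408  1.7924  0.5089  0.9295  0.8896] F [-0.0852  0.2076  0.1709] w 0.04722694046567041
[0.0436 0.0013 0.1757]
[(129, 18), (198, -17), (200, 35), (220, -33), (221, -35), (223, 13), (233, -36), (234, -23), (240, -18), (241, -21), (288, 25), (289, 22), (294, 15), (295, 32), (296, 25), (305, -15), (306, -52), (307, -65), (308, -12)]
[(0, 228), (8, 229), (16, 236), (24, 230), (32, 232), (40, 230), (48, 228), (56, 234), (64, 168), (72, 205), (80, 131), (88, 150), (96, 153), (104, 182), (112, 178), (120, 184), (128, 179), (136, 202), (144, 203), (152, 204), (160, 196), (168, 188), (176, 192), (184, 187), (192, 171), (200, 156), (208, 205), (216, 207), (224, 144), (232, 201), (240, 128), (248, 83), (256, 79), (264, 73), (272, 69), (280, 65), (288, 66), (296, 159), (304, 188), (312, 43), (320, 57), (328, 54), (336, 53), (344, 52), (352, 52), (360, 51), (368, 51), (376, 50), (384, 50), (392, 50), (400, 49), (408, 50), (416, 20), (424, 23), (432, 24), (440, 23), (448, 23), (456, 23), (464, 23), (472, 24)]
0 [240.9 295.8 265.5 280.4 274. ]
0.1 [253.4 304.7 278.1 292.  277.7]
0.2 [265.6 312.5 289.9 302.5 280.9]
0.3 [277.2 319.  300.6 311.8 283.5]
[[347.3715 268.987 ]]
```

```bash
python3 - <<'E'
from h import *
C=viewer.calibration("wrist");im=cv2.imread("pics/w10.png")
print("plat far",proj(C,tf(SH,[[.11,0,.08],[.11,.03,.08]])),"lug",proj(C,tf(SH,[[.054,.0,.135],[.019,0,.135]])))
g=im.mean(2)
for r in range(196,324,4): print(r,g[r,276:366:3].astype(int).tolist())
E
```

```text
plat far [[319.3449 308.6779]
 [358.138  308.6897]] lug [[319.5566 266.1896]
 [319.7013 208.4408]]
196 [230, 231, 231, 231, 234, 163, 166, 166, 168, 169, 170, 172, 172, 173, 173, 170, 169, 168, 166, 165, 164, 165, 163, 226, 236, 235, 236, 236, 236, 237]
200 [231, 232, 232, 233, 233, 145, 149, 150, 146, 148, 151, 154, 156, 157, 157, 155, 146, 145, 143, 141, 142, 141, 136, 241, 237, 237, 237, 237, 238, 238]
204 [232, 232, 232, 232, 232, 179, 202, 202, 202, 203, 203, 204, 204, 205, 205, 206, 206, 208, 208, 208, 209, 209, 203, 237, 236, 236, 236, 237, 237, 237]
208 [228, 227, 228, 228, 228, 183, 202, 202, 202, 202, 203, 203, 204, 205, 204, 205, 207, 207, 209, 209, 210, 210, 202, 235, 233, 233, 234, 233, 234, 235]
212 [231, 231, 231, 231, 232, 195, 200, 200, 200, 201, 202, 203, 204, 203, 205, 205, 206, 207, 207, 209, 209, 210, 202, 237, 236, 236, 236, 237, 236, 236]
216 [231, 231, 231, 231, 231, 207, 205, 204, 204, 203, 206, 204, 206, 205, 206, 208, 209, 208, 211, 211, 212, 211, 205, 236, 236, 236, 236, 237, 237, 237]
220 [230, 230, 230, 230, 230, 232, 136, 137, 137, 139, 142, 214, 193, 1
[... 2882 characters left out ...]
, 174, 54, 48, 44, 39, 33, 103, 242, 238, 237, 238, 238, 238, 237]
304 [45, 44, 46, 45, 46, 48, 37, 27, 29, 28, 30, 78, 192, 192, 186, 191, 116, 51, 50, 44, 39, 35, 55, 48, 45, 44, 42, 42, 43, 42]
308 [51, 49, 51, 51, 51, 51, 51, 47, 27, 29, 29, 228, 146, 43, 62, 42, 49, 51, 47, 42, 51, 54, 53, 51, 51, 51, 50, 52, 51, 50]
312 [50, 50, 50, 51, 51, 51, 50, 51, 51, 52, 199, 206, 29, 38, 43, 45, 50, 53, 55, 58, 54, 54, 52, 51, 50, 51, 50, 52, 50, 50]
316 [50, 51, 50, 51, 50, 49, 52, 51, 51, 52, 50, 50, 54, 56, 58, 61, 61, 60, 59, 56, 55, 52, 52, 50, 51, 49, 52, 49, 50, 50]
320 [52, 53, 51, 51, 50, 49, 51, 49, 49, 50, 51, 52, 53, 55, 57, 59, 61, 61, 59, 57, 54, 53, 53, 51, 50, 49, 50, 49, 50, 49]
```

Request:
apply_moves(
  series=[
    {"translation": [-0.03,-0.001,0],"delta_rot": [0,0,0],"claw": 1},
    {"translation": [-0.062,-0.001,0],"delta_rot": [0,0,0],"claw": 1},
    {"translation": [-0.062,-0.001,0.01],"delta_rot": [0,0,0],"claw": 1},
    {"translation": [-0.062,-0.001,0.059],"delta_rot": [0,0,0],"claw": 1},
    {"translation": [-0.062,-0.001,0.059],"delta_rot": [0,0,0],"claw": 1},
    {"translation": [-0.048,-0.001,0.059],"delta_rot": [0,0,0],"claw": 1},
    {"translation": [-0.036,-0.001,0.059],"delta_rot": [0,0,0],"claw": 1},
    {"translation": [-0.031,-0.001,0.059],"delta_rot": [0,0,0],"claw": 1},
  ],
)

```text
t: 19.27
position: [0.6505, 0.1849, 0.1157]
orientation: [-0.22, 3.131, 0.001]
force: [1.5, 0.6, -0.2]
grip_width: 0.0
```

```bash
python3 - <<'E'
from h import *
show();print(loc())
E
```

```text
t 19.275 pos [0.6505 0.1849 0.1157] yaw -3.0015464651558017 z [ 0.0027  0.0007 -1.    ] q [ 0.102   0.7137 -0.6883  1.7652  0.5753  0.8713  0.8622] F [ 1.519   0.5628 -0.2183] w 4.099668311277392e-05
[ 0.0735 -0.0002  0.1157]
```

Light contact probably; push on in small steps until firm resistance.

Request:
apply_moves(
  series=[
    {"translation": [0.003,0,0],"delta_rot": [0,0,0],"claw": 1},
    {"translation": [0.006,0,0],"delta_rot": [0,0,0],"claw": 1},
    {"translation": [0.006,0,0],"delta_rot": [0,0,0],"claw": 1},
  ],
)

```text
t: 19.65
position: [0.6466, 0.1839, 0.1146]
orientation: [-0.217, 3.131, 0.002]
force: [3.6, 0.3, 3.2]
grip_width: 0.0002
```

Request:
apply_moves(
  series=[
    {"translation": [0.003,0,0],"delta_rot": [0,0,0],"claw": 1},
    {"translation": [0.005,0,0],"delta_rot": [0,0,0],"claw": 1},
    {"translation": [0.005,0,0],"delta_rot": [0,0,0],"claw": 1},
  ],
)

```text
t: 20.02
position: [0.6462, 0.1839, 0.115]
orientation: [-0.216, 3.123, 0.006]
force: [11.0, 2.3, -0.8]
grip_width: 0.0002
```

```bash
python3 - <<'E'
from h import *
show();print(loc())
E
```

```text
t 20.025 pos [0.6462 0.1839 0.115 ] yaw -3.0035654872861817 z [ 0.0112  0.0047 -0.9999] q [ 0.1045  0.7056 -0.687   1.7837  0.5797  0.8511  0.8532] F [10.993   2.3356 -0.816 ] w 0.00018812174184294354
[ 0.0691 -0.0006  0.115 ]
```

Request:
apply_moves(
  series=[
    {"translation": [-0.02,0,0],"delta_rot": [0,0,0],"claw": 1},
    {"translation": [-0.025,0,-0.05],"delta_rot": [0,0,0],"claw": 1},
    {"translation": [-0.02,0,-0.07],"delta_rot": [0,0,0],"claw": -0.1},
    {"translation": [0.017,0,-0.07],"delta_rot": [0,0,0],"claw": -0.1},
    {"translation": [0.017,0,-0.07],"delta_rot": [0,0,0],"claw": -0.1},
    {"translation": [0.017,0,-0.07],"delta_rot": [0,0,0],"claw": -0.1},
  ],
)

```text
t: 20.78
position: [0.6223, 0.1799, 0.1832]
orientation: [0.219, -3.133, 0.001]
force: [0.4, -0.0, -0.3]
grip_width: 0.0471
```

```bash
python3 - <<'E'
from h import *
show();print(loc())
C=viewer.calibration("wrist");im=viewer.capture("wrist");cv2.imwrite("pics/w11.png",im)
print("plat far",proj(C,tf(SH,[[.11,0,.08]])))
for b in (0,.1,.2): print(b,proj(C,tf(SH,[bolt(b,.067)])))
g=im.mean(2)
for r in range(230,324,6): print(r,g[r,282:360:3].astype(int).tolist())
E
```

```text
t 20.775 pos [0.6223 0.1799 0.1832] yaw -3.002204344039156 z [-0.0012 -0.001  -1.    ] q [ 0.1472  0.6115 -0.7461  1.7799  0.4998  0.9507  0.9017] F [ 0.3706 -0.0427 -0.3344] w 0.04709330604135675
[ 0.0448 -0.0013  0.1832]
plat far [[321.7187 300.9926]]
0 [[323.1573 265.4278]]
0.1 [[323.0889 277.2699]]
0.2 [[323.0114 288.2053]]
230 [233, 233, 233, 233, 233, 64, 202, 40, 54, 69, 80, 85, 88, 91, 83, 64, 52, 41, 29, 25, 24, 216, 248, 238, 238, 239]
236 [233, 233, 234, 234, 234, 166, 30, 45, 51, 63, 79, 89, 91, 89, 82, 73, 62, 49, 29, 22, 28, 10, 255, 237, 238, 238]
242 [231, 231, 231, 231, 241, 18, 29, 41, 57, 68, 78, 87, 90, 88, 82, 74, 63, 54, 48, 44, 38, 22, 70, 236, 236, 235]
248 [233, 234, 234, 235, 221, 37, 38, 45, 53, 65, 75, 82, 87, 87, 81, 73, 64, 55, 47, 45, 43, 45, 40, 255, 240, 240]
254 [233, 233, 233, 237, 0, 33, 38, 43, 50, 61, 71, 79, 90, 112, 106, 73, 63, 55, 47, 45, 43, 41, 45, 126, 238, 238]
260 [230, 230, 230, 234, 18, 33, 38, 42, 48, 59, 67, 106, 205, 200, 196, 203, 80, 55, 48, 41, 41, 41, 40, 90, 238, 237]
266 [235, 235, 235, 235, 206, 29, 34, 40, 46, 54, 65, 149, 2
[... 442 characters left out ...]
230, 230, 230, 230, 231, 232, 232, 231, 232, 231, 232, 231, 230, 230, 230, 231, 232, 233, 234, 235, 236, 236, 236, 237, 237, 238]
296 [233, 234, 233, 234, 234, 234, 234, 235, 235, 234, 234, 233, 232, 232, 232, 233, 233, 235, 235, 236, 236, 237, 237, 238, 237, 237]
302 [50, 49, 50, 50, 50, 50, 50, 51, 53, 55, 59, 63, 69, 71, 70, 70, 67, 63, 58, 52, 53, 50, 51, 49, 51, 49]
308 [51, 50, 50, 50, 51, 50, 51, 51, 51, 55, 58, 62, 64, 68, 70, 68, 64, 62, 57, 54, 52, 52, 52, 50, 50, 52]
314 [51, 51, 49, 50, 51, 50, 51, 51, 51, 53, 55, 59, 63, 65, 67, 65, 63, 60, 56, 53, 52, 52, 50, 50, 50, 50]
320 [51, 52, 51, 51, 51, 51, 52, 51, 51, 51, 53, 57, 59, 62, 65, 63, 62, 59, 57, 53, 52, 51, 49, 50, 51, 50]
```

Request:
apply_moves(
  series=[
    {"translation": [0,0.0012,0],"delta_rot": [0,0,-0.18],"claw": -0.1},
    {"translation": [0,0.0012,0],"delta_rot": [0,0,-0.36],"claw": -0.1},
    {"translation": [0,0.0012,0.02],"delta_rot": [0,0,-0.54],"claw": -0.1},
    {"translation": [0,0.0012,0.05],"delta_rot": [0,0,-0.6],"claw": -0.1},
    {"translation": [0,0.0012,0.072],"delta_rot": [0,0,-0.6],"claw": -0.1},
    {"translation": [0,0.0012,0.072],"delta_rot": [0,0,-0.6],"claw": -0.1},
    {"translation": [0,0.0012,0.072],"delta_rot": [0,0,-0.6],"claw": 1},
    {"translation": [0,0.0012,0.072],"delta_rot": [0,0,-0.6],"claw": 1},
  ],
)

```text
t: 21.82
position: [0.6233, 0.1828, 0.1128]
orientation: [-1.134, 2.927, 0.001]
force: [0.4, 2.1, -1.1]
grip_width: 0.0279
```

Request:
apply_moves(
  series=[
    {"translation": [0,0,0],"delta_rot": [0,0,0],"claw": 1},
    {"translation": [0,0,0],"delta_rot": [0,0,0],"claw": 1},
  ],
)

```text
t: 22.08
position: [0.6233, 0.1828, 0.1127]
orientation: [-1.135, 2.927, 0.001]
force: [-0.4, 0.8, 2.1]
grip_width: 0.0282
```

```bash
python3 - <<'E'
from h import *
show();print(loc(),status.observe()["torque"])
E
```

```text
t 22.075 pos [0.6233 0.1828 0.1127] yaw -2.402084526542713 z [ 0.0016  0.0016 -1.    ] q [ 0.1894  0.7374 -0.8356  1.8256  0.6919  0.896   1.3374] F [-0.3775  0.7817  2.0667] w 0.028220922075709583
[0.0462 0.0014 0.1127] [ 0.3877  0.0753 -0.0439]
```

Request:
apply_moves(
  series=[
    {"translation": [0,0,0],"delta_rot": [0,0,0.17],"claw": 1},
    {"translation": [0,0,0],"delta_rot": [0,0,0.34],"claw": 1},
    {"translation": [0,0,0],"delta_rot": [0,0,0.51],"claw": 1},
    {"translation": [0,0,0],"delta_rot": [0,0,0.68],"claw": 1},
    {"translation": [0,0,0],"delta_rot": [0,0,0.85],"claw": 1},
    {"translation": [0,0,0],"delta_rot": [0,0,1.02],"claw": 1},
    {"translation": [0,0,0],"delta_rot": [0,0,1.19],"claw": 1},
    {"translation": [0,0,0],"delta_rot": [0,0,1.25],"claw": 1},
  ],
)

```text
t: 23.08
position: [0.624, 0.1797, 0.1126]
orientation: [0.788, 3.037, -0.006]
force: [0.6, -1.6, 2.8]
grip_width: 0.0282
```

```bash
python3 - <<'E'
from h import *
show();print(loc(),status.observe()["torque"])
E
```

```text
t 23.075 pos [0.624  0.1797 0.1126] yaw 2.634019416994403 z [ 0.0028 -0.0044 -1.    ] q [-0.0025  0.645  -0.5169  1.8343  0.4446  0.7784  0.3074] F [ 0.6113 -1.5657  2.8119] w 0.028245438886376838
[ 0.0465 -0.0017  0.1126] [-0.5422 -0.1071  1.355 ]
```

Request:
apply_moves(
  series=[
    {"translation": [0,0,0],"delta_rot": [0,0,0],"claw": 0},
    {"translation": [0,0,0],"delta_rot": [0,0,0],"claw": -0.1},
    {"translation": [0,0,-0.04],"delta_rot": [0,0,0],"claw": -0.1},
    {"translation": [0,0,-0.08],"delta_rot": [0,0,-0.17],"claw": -0.1},
    {"translation": [0,0,-0.08],"delta_rot": [0,0,-0.34],"claw": -0.1},
    {"translation": [0,0,-0.08],"delta_rot": [0,0,-0.51],"claw": -0.1},
    {"translation": [0,0,-0.08],"delta_rot": [0,0,-0.65],"claw": -0.1},
    {"translation": [0,0,-0.08],"delta_rot": [0,0,-0.65],"claw": -0.1},
  ],
)

```text
t: 24.08
position: [0.6224, 0.1816, 0.1914]
orientation: [0.216, -3.133, -0.001]
force: [-0.7, -0.8, -0.6]
grip_width: 0.0468
```

```bash
python3 - <<'E'
from h import *
show();print(loc())
C=viewer.calibration("wrist");im=viewer.capture("wrist");cv2.imwrite("pics/w12.png",im)
print("plat far",proj(C,tf(SH,[[.11,0,.08]])))
for b in (0,.1,.2): print(b,proj(C,tf(SH,[bolt(b,.067)])))
g=im.mean(2);c=int(proj(C,tf(SH,[bolt(0,.067)]))[0,0])
for r in range(236,300,5): print(r,g[r,c-36:c+37:3].astype(int).tolist())
E
```

```text
t 24.075 pos [0.6224 0.1816 0.1914] yaw -3.00388521448992 z [-0.0013  0.0007 -1.    ] q [ 0.1439  0.601  -0.7422  1.7722  0.4836  0.9607  0.9121] F [-0.6974 -0.7924 -0.6395] w 0.046824017184297045
[0.0452 0.0004 0.1914]
plat far [[319.5454 296.1529]]
0 [[319.8833 259.4127]]
0.1 [[319.8727 270.8835]]
0.2 [[319.8595 281.5108]]
236 [229, 229, 230, 237, 10, 24, 31, 53, 62, 73, 83, 88, 91, 87, 79, 70, 60, 52, 36, 47, 4, 243, 235, 235, 235]
241 [228, 228, 228, 246, 53, 37, 43, 49, 60, 71, 80, 86, 88, 85, 79, 69, 61, 52, 48, 48, 16, 200, 236, 237, 238]
246 [230, 230, 232, 11, 31, 35, 41, 47, 57, 68, 78, 85, 87, 85, 78, 69, 60, 51, 47, 42, 44, 76, 238, 238, 238]
251 [231, 231, 237, 25, 35, 37, 39, 46, 55, 65, 88, 104, 143, 100, 117, 70, 58, 53, 45, 43, 44, 29, 241, 237, 237]
256 [229, 230, 230, 71, 34, 36, 34, 33, 42, 170, 205, 204, 197, 196, 207, 64, 59, 51, 45, 42, 38, 36, 240, 237, 238]
261 [235, 235, 235, 247, 248, 232, 238, 158, 105, 42, 215, 203, 195, 196, 203, 65, 60, 51, 46, 40, 32, 255, 240, 240, 240]
266 [233, 233, 233, 234, 253, 28, 36, 40, 48, 56, 64, 65, 89, 69, 75, 67, 59, 51, 44, 39, 85, 240, 238, 237, 238]
271 [232, 233, 232, 232, 233, 238, 11, 38, 45, 52, 62, 70, 75, 76, 75, 66, 58, 51, 28, 253, 237, 237, 237, 237, 237]
276 [236, 235, 235, 235, 235, 235, 236, 242, 20, 45, 57, 66, 73, 74, 70, 60, 53, 249, 239, 238, 238, 238, 238, 239, 238]
281 [231, 231, 232, 231, 231, 232, 232, 232, 233, 232, 233, 236, 237, 234, 233, 233, 234, 235, 236, 237, 237, 238, 238, 239, 239]
286 [235, 235, 236, 235, 237, 236, 236, 237, 236, 236, 236, 235, 235, 234, 235, 236, 237, 238, 239, 240, 240, 240, 240, 240, 240]
291 [233, 233, 234, 234, 234, 234, 235, 235, 234, 234, 234, 233, 232, 231, 232, 233, 235, 235, 236, 237, 237, 237, 237, 238, 237]
296 [45, 46, 44, 45, 44, 45, 45, 45, 47, 51, 55, 60, 64, 67, 65, 63, 60, 53, 50, 47, 44, 44, 45, 43, 44]
```

```bash
python3 - <<'E'
from h import *
p=tf(UN,[-.09,0,.28]);print(p,delta(p,down(UN[2]+np.pi)))
E
```

```text
[ 0.4486 -0.1691  0.28  ] (array([ 0.2201, -0.3237, -0.0886]), array([ 0.0005, -0.001 ,  0.3225]))
```

Request:
apply_moves(
  series=[
    {"translation": [0.01,0,-0.05],"delta_rot": [0,0,0],"claw": 0.2},
    {"translation": [0.04,-0.04,-0.09],"delta_rot": [0,0,0.05],"claw": 0.2},
    {"translation": [0.07,-0.09,-0.09],"delta_rot": [0,0,0.1],"claw": 0.2},
    {"translation": [0.1,-0.14,-0.09],"delta_rot": [0,0,0.15],"claw": 0.2},
    {"translation": [0.13,-0.19,-0.09],"delta_rot": [0,0,0.2],"claw": 0.2},
    {"translation": [0.16,-0.24,-0.09],"delta_rot": [0,0,0.25],"claw": 0.2},
    {"translation": [0.2,-0.29,-0.09],"delta_rot": [0,0,0.3],"claw": 0.2},
    {"translation": [0.22,-0.324,-0.09],"delta_rot": [0,0,0.322],"claw": 0.2},
  ],
)

```text
t: 25.12
position: [0.4476, -0.1721, 0.2816]
orientation: [-0.296, -3.127, 0.002]
force: [0.8, -0.6, 0.2]
grip_width: 0.0344
```

Request:
apply_moves(
  series=[
    {"translation": [0,0,0],"delta_rot": [0,0,0],"claw": 0.2},
    {"translation": [0,0,0],"delta_rot": [0,0,0],"claw": 0.2},
  ],
)

```text
t: 25.38
position: [0.4503, -0.1689, 0.2819]
orientation: [0.287, 3.128, 0.001]
force: [0.7, 0.3, -0.3]
grip_width: 0.0341
```

```bash
python3 - <<'E'
from h import *
show();print(loc(UN))
C=viewer.calibration("wrist");im=viewer.capture("wrist");cv2.imwrite("pics/w13.png",im);np.save("w13.npy",C)
cv2.imwrite("pics/w13c.png",cv2.resize(im[60:380,120:520],(800,640),interpolation=cv2.INTER_CUBIC)[:600])
f=lambda q:((proj(C,tf(UN,[q]))[0]-[120,60])*2).round()
for n,q in dict(c1=[-.095,.065,.07],c2=[-.095,-.065,.07],c3=[.095,.065,.07],tabc=[-.072,0,.104],tabend=[-.086,.01,.104],tabend2=[-.086,-.01,.104],hood=[-.056,.042,.104],hood2=[-.056,-.042,.104],sel=[-.02,0,.098]).items(): print(n,f(q))
E
```

```text
t 25.375 pos [ 0.4503 -0.1689  0.2819] yaw 2.9583695571179094 z [ 0.0008  0.0004 -1.    ] q [ 0.8804  0.2398 -0.7308  2.0269  0.1964  0.9432  1.4354] F [ 0.7314  0.3042 -0.2726] w 0.0340939431908366
[-0.0884  0.0005  0.2819]
c1 [527. 257.]
c2 [270. 256.]
c3 [510. 584.]
tabc [398. 317.]
tabend [420. 288.]
tabend2 [377. 287.]
hood [486. 349.]
hood2 [310. 349.]
sel [398. 415.]
```

View pics/w13c.png

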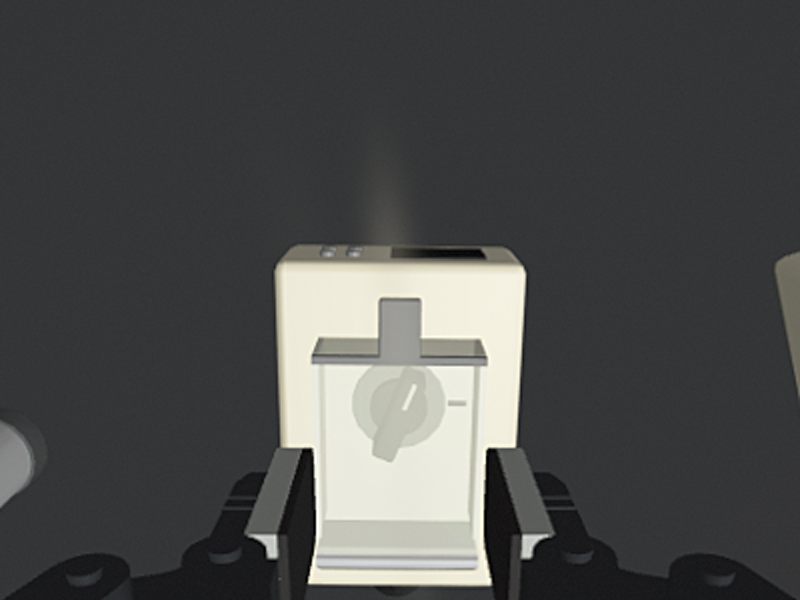

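```bash
python3 - <<'E'
from h import *
C=np.load("w13.npy",allow_pickle=True).item()
L=[[-.02,0,.071],[-.02,0,.098],[-.086,.01,.107],[-.086,-.01,.107],[.095,0,.070],[-.056,.042,.104],[-.056,-.042,.104]]
px=np.array([[398.5,404],[398,414],[421,298],[380,298],[400,584],[487,357],[311,357]])/2+[120,60]
for free in (0,1):
    p0=list(UN)+([0] if free else [])
    p,r=fit([(C,np.array(L),px)],p0);print(p);print(r.round(1).tolist())
d=np.array([411,370])-np.array([385,458]);print("bar angle",np.arctan2(d[0],-d[1]))
E
```

```text
[ 0.5409 -0.1857 -0.1831]
[[0.3, -0.1], [0.6, 4.2], [-0.0, -0.7], [-1.1, -0.7], [-0.5, 2.8], [0.1, -0.1], [0.3, -0.1]]
[ 0.5433 -0.1861 -0.1838 -0.0086]
[[0.4, -0.7], [0.7, 3.4], [-0.1, -0.1], [-0.7, -0.1], [-0.5, 0.4], [-0.9, -0.2], [1.4, -0.3]]
bar angle 0.2872814533971342
```

```bash
sed -i 's/UN=np.array(.*)$/UN=np.array([.5410,-.1857,-.1835])/' h.py; grep -n UN= h.py; python3 - <<'E'
from h import *
print(loc(UN),delta(tf(UN,[-.075,0,.06]),down(UN[2]+np.pi)))
E
```

```text
23:SH=np.array([.5777,.1750,.1378]); UN=np.array([.5410,-.1857,-.1835])
[-0.0921  0.0006  0.2819] (array([-0.0169, -0.0008,  0.222 ]), array([0.0007, 0.0007, 0.0021]))
```

Request:
apply_moves(
  series=[
    {"translation": [-0.017,-0.001,0.05],"delta_rot": [0,0,0.002],"claw": 0.2},
    {"translation": [-0.017,-0.001,0.1],"delta_rot": [0,0,0.002],"claw": 0.2},
    {"translation": [-0.017,-0.001,0.15],"delta_rot": [0,0,0.002],"claw": 0.2},
    {"translation": [-0.017,-0.001,0.18],"delta_rot": [0,0,0.002],"claw": 0.2},
    {"translation": [-0.017,-0.001,0.18],"delta_rot": [0,0,0.002],"claw": 0.2},
    {"translation": [-0.017,-0.001,0.205],"delta_rot": [0,0,0.002],"claw": 0.2},
    {"translation": [-0.017,-0.001,0.222],"delta_rot": [0,0,0.002],"claw": 0.2},
    {"translation": [-0.017,-0.001,0.222],"delta_rot": [0,0,0.002],"claw": 0.2},
  ],
)

```text
t: 26.42
position: [0.4665, -0.1733, 0.0596]
orientation: [-0.288, -3.128, -0.0]
force: [1.0, 0.3, 0.4]
grip_width: 0.0341
```

```bash
python3 - <<'E'
from h import *
show();print(loc(UN))
C=viewer.calibration("wrist");im=viewer.capture("wrist");cv2.imwrite("pics/w14.png",im)
print(proj(C,tf(UN,[[-.086,.01,.107],[-.086,-.01,.107],[-.058,.01,.107]])))
g=im.mean(2)
for r in range(200,290,8): print(r,g[r,250:392:5].astype(int).tolist())
E
```

```text
t 26.425 pos [ 0.4665 -0.1733  0.0596] yaw 2.9576507091388855 z [-0.0007  0.0002 -1.    ] q [ 0.6325  0.5775 -0.4939  2.1978  0.5775  0.4938  1.0745] F [1.0292 0.2813 0.4391] w 0.034078622713349126
[-0.0755 -0.0014  0.0596]
[[352.4556 293.1096]
 [297.473  293.144 ]
 [350.5022 359.263 ]]
200 [57, 56, 57, 57, 58, 57, 58, 57, 56, 55, 59, 64, 70, 71, 69, 63, 58, 56, 56, 57, 55, 55, 55, 57, 57, 56, 55, 56, 56]
208 [49, 50, 50, 52, 51, 54, 53, 53, 53, 54, 56, 62, 71, 75, 72, 66, 60, 55, 55, 54, 55, 55, 54, 54, 55, 54, 56, 54, 55]
216 [171, 149, 117, 117, 108, 153, 157, 116, 116, 117, 117, 118, 120, 64, 63, 51, 36, 23, 13, 17, 16, 14, 16, 15, 14, 13, 15, 17, 14]
224 [150, 115, 116, 75, 143, 175, 128, 118, 117, 118, 117, 120, 123, 71, 70, 57, 40, 25, 15, 15, 20, 16, 18, 15, 17, 15, 15, 16, 16]
232 [116, 116, 117, 117, 118, 116, 116, 116, 117, 117, 119, 121, 124, 130, 130, 128, 123, 121, 120, 121, 121, 121, 121, 121, 121, 122, 122, 121, 122]
240 [210, 211, 210, 211, 210, 210, 210, 210, 209, 209, 209, 208, 207, 204, 203, 204, 205, 204, 205, 203, 203, 202, 200, 200, 200, 198, 197, 196, 195]
248
[... 189 characters left out ...]
7, 237, 236, 238, 237, 236, 235, 235, 236, 236, 239, 239, 239, 238, 239, 239, 239, 240, 240, 240, 240, 241]
264 [235, 236, 236, 236, 236, 236, 237, 237, 237, 236, 238, 237, 236, 236, 235, 236, 237, 238, 239, 239, 239, 239, 239, 239, 239, 240, 239, 240, 241]
272 [235, 236, 235, 236, 236, 236, 237, 237, 237, 237, 238, 237, 236, 236, 235, 236, 237, 238, 239, 239, 239, 239, 240, 240, 239, 240, 240, 240, 241]
280 [235, 235, 236, 236, 236, 236, 236, 236, 236, 236, 238, 238, 237, 236, 236, 236, 237, 238, 239, 239, 239, 239, 239, 240, 240, 240, 240, 240, 240]
288 [235, 246, 94, 95, 12, 19, 237, 238, 237, 237, 240, 240, 239, 239, 238, 237, 239, 240, 240, 240, 239, 239, 240, 19, 105, 95, 93, 241, 240]
```

Request:
apply_moves(
  series=[
    {"translation": [0,0.0014,0],"delta_rot": [0,0,0],"claw": 1},
    {"translation": [0,0.0014,0],"delta_rot": [0,0,0],"claw": 1},
    {"translation": [0,0.0014,0],"delta_rot": [0,0,0],"claw": 1},
  ],
)

```text
t: 26.85
position: [0.4676, -0.1722, 0.0607]
orientation: [0.29, 3.126, -0.0]
force: [-0.4, 2.2, 6.9]
grip_width: 0.0175
```

```bash
python3 - <<'E'
from h import *
show();print(loc(UN))
c0=loc(UN);r=.13
for c in (.15,.3,.45,.6,.75,.9,1.05,1.2,1.35,1.5,1.65,1.8,1.95,2.05): print(c,"tool",np.round([-(r-r*np.cos(c)),-r*np.sin(c)],4))
E
```

```text
t 26.85 pos [ 0.4676 -0.1722  0.0607] yaw 2.956554300072332 z [ 0.0019 -0.0002 -1.    ] q [ 0.6307  0.5753 -0.4949  2.1979  0.5771  0.4931  1.0711] F [-0.3841  2.1627  6.8788] w 0.017542678653633535
[-0.0747 -0.0001  0.0607]
0.15 tool [-0.0015 -0.0194]
0.3 tool [-0.0058 -0.0384]
0.45 tool [-0.0129 -0.0565]
0.6 tool [-0.0227 -0.0734]
0.75 tool [-0.0349 -0.0886]
0.9 tool [-0.0492 -0.1018]
1.05 tool [-0.0653 -0.1128]
1.2 tool [-0.0829 -0.1212]
1.35 tool [-0.1015 -0.1268]
1.5 tool [-0.1208 -0.1297]
1.65 tool [-0.1403 -0.1296]
1.8 tool [-0.1595 -0.1266]
1.95 tool [-0.1781 -0.1208]
2.05 tool [-0.1899 -0.1154]
```

Request:
apply_moves(
  series=[
    {"translation": [-0.0015,0,-0.0194],"delta_rot": [0,0,0],"claw": 1},
    {"translation": [-0.006,0,-0.0384],"delta_rot": [0,0,0],"claw": 1},
    {"translation": [-0.013,0,-0.0565],"delta_rot": [0,0,0],"claw": 1},
    {"translation": [-0.023,0,-0.0734],"delta_rot": [0,0,0],"claw": 1},
    {"translation": [-0.035,0,-0.0886],"delta_rot": [0,0,0],"claw": 1},
    {"translation": [-0.049,0,-0.1018],"delta_rot": [0,0,0],"claw": 1},
    {"translation": [-0.065,0,-0.1128],"delta_rot": [0,0,0],"claw": 1},
    {"translation": [-0.083,0,-0.1212],"delta_rot": [0,0,0],"claw": 1},
  ],
)

```text
t: 27.85
position: [0.5458, -0.1875, 0.1793]
orientation: [-0.29, -3.122, -0.001]
force: [0.2, 1.3, -10.3]
grip_width: 0.0176
```

```bash
python3 - <<'E'
from h import *
show();print(loc(UN),status.observe()["torque"])
E
```

```text
t 27.85 pos [ 0.5458 -0.1875  0.1793] yaw 2.9564827635751936 z [-0.0057  0.0014 -1.    ] q [ 0.716   0.4994 -0.6384  1.94    0.3944  0.8346  1.2501] F [  0.2116   1.297  -10.2561] w 0.017616563184767356
[ 0.005  -0.0009  0.1793] [0.1917 0.156  0.0208]
```

Request:
apply_moves(
  series=[
    {"translation": [-0.0186,0,-0.0036],"delta_rot": [0,0,0],"claw": 1},
    {"translation": [-0.038,0,-0.0055],"delta_rot": [0,0,0],"claw": 1},
    {"translation": [-0.0574,0,-0.0044],"delta_rot": [0,0,0],"claw": 1},
    {"translation": [-0.0766,0,-0.0014],"delta_rot": [0,0,0],"claw": 1},
    {"translation": [-0.095,0,0.0044],"delta_rot": [0,0,0],"claw": 1},
    {"translation": [-0.107,0,0.01],"delta_rot": [0,0,0],"claw": 1},
    {"translation": [-0.107,0,0.01],"delta_rot": [0,0,0],"claw": 1},
  ],
)

```text
t: 28.72
position: [0.6533, -0.2076, 0.1701]
orientation: [-0.29, -3.127, -0.0]
force: [-1.1, 0.1, -0.2]
grip_width: 0.0004
```

```bash
python3 - <<'E'
from h import *
show();print(loc(UN),status.observe()["torque"])
C=viewer.calibration("scene");s=viewer.capture("scene");cv2.imwrite("pics/s14.png",s)
a=cv2.imread("pics/s9.png").mean(2);g=s.mean(2)
th=lambda c,r=.141,y=0:[.055-r*np.cos(c),y,.104+r*np.sin(c)]
for c in(1.5,1.8,2.0,2.2):print(c,[proj(C,tf(UN,[th(c,.111,y)])).round()[0].tolist() for y in(-.042,.042)])
E
```

```text
t 28.725 pos [ 0.6533 -0.2076  0.1701] yaw 2.9565787061866633 z [-0.0012  0.0004 -1.    ] q [ 0.6338  0.6366 -0.6023  1.7058  0.4311  0.9363  1.248 ] F [-1.1229  0.1385 -0.1791] w 0.0003729607901236928
[ 0.1144 -0.001   0.1701] [0.0777 0.0021 0.0014]
1.5 [[196.0, 200.0], [238.0, 198.0]]
1.8 [[194.0, 210.0], [237.0, 208.0]]
2.0 [[194.0, 219.0], [237.0, 217.0]]
2.2 [[193.0, 229.0], [237.0, 227.0]]
```

```bash
python3 - <<'E'
from h import *
t=viewer.capture("top");a=cv2.imread("pics/top0.png").mean(2);g=t.mean(2);cv2.imwrite("pics/t14.png",t)
for nm,i in(("before",a),("now",g)):
    print(nm)
    for r in range(236,318,6): print(r,i[r,346:412:4].astype(int).tolist())
E
```

```text
before
236 [71, 66, 68, 75, 137, 70, 67, 71, 48, 46, 50, 68, 67, 65, 64, 63, 64]
242 [69, 69, 68, 232, 237, 237, 237, 236, 236, 235, 234, 221, 202, 84, 66, 67, 66]
248 [69, 70, 80, 235, 238, 177, 168, 160, 187, 237, 235, 236, 235, 235, 233, 169, 66]
254 [69, 67, 151, 236, 237, 228, 215, 206, 208, 208, 213, 189, 203, 217, 235, 120, 64]
260 [70, 67, 188, 237, 237, 236, 237, 237, 236, 236, 237, 236, 235, 234, 234, 65, 68]
266 [65, 72, 225, 238, 228, 236, 236, 237, 237, 237, 236, 237, 233, 236, 233, 68, 59]
272 [65, 82, 236, 238, 215, 237, 238, 236, 236, 236, 237, 236, 223, 235, 215, 68, 64]
278 [71, 144, 237, 238, 229, 238, 213, 198, 196, 198, 233, 234, 221, 236, 161, 68, 65]
284 [67, 177, 238, 239, 238, 238, 211, 197, 196, 198, 225, 236, 231, 235, 98, 68, 68]
290 [66, 226, 238, 233, 237, 238, 230, 193, 212, 212, 236, 236, 235, 235, 67, 66, 67]
296 [67, 237, 238, 238, 239, 234, 220, 157, 153, 144, 171, 190, 232, 232, 67, 68, 64]
302 [140, 239, 238, 239, 237, 238, 237, 156, 155, 236, 235, 236, 236, 211, 66, 66, 66]
308 [133, 146, 201, 224, 232, 239, 237, 238, 228, 237, 235, 236, 236, 142
[... 578 characters left out ...]
, 236, 229, 233, 67, 68]
272 [68, 83, 236, 238, 237, 238, 236, 237, 237, 236, 236, 235, 235, 236, 216, 66, 64]
278 [67, 143, 237, 239, 238, 238, 105, 60, 51, 55, 226, 236, 236, 234, 160, 68, 68]
284 [66, 175, 239, 238, 237, 236, 104, 55, 52, 58, 178, 236, 236, 235, 98, 64, 62]
290 [68, 225, 238, 239, 237, 237, 205, 45, 104, 121, 236, 235, 235, 235, 63, 67, 66]
296 [65, 237, 238, 239, 237, 236, 237, 159, 237, 236, 236, 236, 235, 232, 70, 64, 63]
302 [138, 238, 237, 238, 238, 237, 236, 237, 236, 235, 236, 235, 236, 210, 65, 65, 65]
308 [132, 142, 202, 222, 232, 238, 238, 237, 236, 237, 236, 235, 236, 139, 61, 64, 62]
314 [62, 63, 63, 64, 65, 60, 61, 91, 117, 135, 173, 216, 226, 86, 63, 63, 63]
```

Request:
apply_moves(
  series=[
    {"translation": [0,0,-0.03],"delta_rot": [0,0,0],"claw": 1},
    {"translation": [0,0,-0.07],"delta_rot": [0,0,0],"claw": 1},
    {"translation": [0.05,0,-0.1],"delta_rot": [0,0,0],"claw": 1},
    {"translation": [0.1,0,-0.1],"delta_rot": [0,0,0],"claw": 0.3},
    {"translation": [0.16,0,-0.1],"delta_rot": [0,0,0],"claw": 0.3},
    {"translation": [0.2,0,-0.1],"delta_rot": [0,0,0],"claw": 0.3},
    {"translation": [0.2,0,-0.1],"delta_rot": [0,0,0],"claw": 0.3},
    {"translation": [0.2,0,-0.1],"delta_rot": [0,0,0],"claw": 0.3},
  ],
)

```text
t: 29.82
position: [0.4574, -0.1709, 0.2715]
orientation: [0.29, 3.126, -0.001]
force: [0.3, 0.2, 0.4]
grip_width: 0.0295
```

```bash
python3 - <<'E'
from h import *
show();print(loc(UN))
t=viewer.capture("top");T=viewer.calibration("top")
g=t.mean(2);cv2.imwrite("pics/t15.png",t)
for r in range(196,262,4): print(r,g[r,346:426:4].astype(int).tolist())
th=lambda c,r,y:[.055-r*np.cos(c),y,.104+r*np.sin(c)]
for c in(1.6,1.9,2.2):print(c,[proj(T,tf(UN,[th(c,r,y)])).round()[0].tolist() for r,y in((.111,.042),(.111,-.042),(.141,0))])
S=viewer.calibration("scene");s=viewer.capture("scene").mean(2);s0=cv2.imread("pics/scene0.png").mean(2)
for r in range(180,256,5): print(r,s[r,185:260:5].astype(int).tolist())
C=viewer.calibration("wrist");im=viewer.capture("wrist");cv2.imwrite("pics/w15.png",im)
b=(im.mean(2)<75).astype(np.uint8)
sel=proj(C,tf(UN,[[-.02,0,.098]]))[0];print("sel px",sel)
x,y=sel.astype(int);w=b[y-32:y+33,x-32:x+33];n,l,st,ce=cv2.connectedComponentsWithStats(w)
for i in range(1,n):
    if st[i,4]>60:
        pts=np.argwhere(l==i)[:,::-1].astype(np.float32);print(st[i],ce[i]+[x-32,y-32],cv2.minAreaRect(pts))
E
```

```text
t 29.825 pos [ 0.4574 -0.1709  0.2715] yaw 2.9566746433381312 z [ 0.0016 -0.001  -1.    ] q [ 0.8709  0.2647 -0.7319  2.027   0.2215  0.9257  1.4083] F [0.2728 0.2179 0.4307] w 0.02953013390371913
[-0.0849 -0.0007  0.2715]
196 [67, 65, 62, 66, 65, 66, 67, 64, 62, 64, 65, 64, 60, 65, 65, 63, 62, 59, 61, 60]
200 [66, 68, 68, 64, 67, 64, 66, 66, 64, 65, 64, 62, 67, 64, 64, 64, 61, 65, 60, 64]
204 [67, 65, 65, 69, 66, 65, 67, 67, 65, 64, 67, 61, 66, 61, 65, 63, 64, 64, 64, 63]
208 [69, 69, 66, 67, 66, 68, 66, 67, 69, 66, 65, 66, 65, 62, 65, 65, 65, 63, 62, 64]
212 [65, 69, 67, 66, 66, 68, 64, 64, 65, 64, 65, 62, 62, 63, 65, 63, 60, 62, 62, 60]
216 [69, 71, 66, 67, 65, 66, 67, 68, 66, 66, 65, 64, 63, 63, 65, 63, 63, 63, 59, 62]
220 [69, 69, 68, 65, 66, 69, 67, 63, 68, 66, 64, 66, 63, 64, 66, 65, 65, 63, 63, 65]
224 [68, 62, 69, 64, 65, 65, 66, 66, 66, 68, 64, 67, 63, 63, 65, 60, 63, 61, 61, 65]
228 [67, 62, 69, 65, 67, 64, 68, 66, 46, 44, 61, 65, 67, 60, 62, 63, 63, 63, 62, 60]
232 [64, 68, 65, 67, 69, 68, 65, 58, 44, 46, 43, 62, 61, 63, 63, 63, 64, 65, 63, 64]
236 [68, 68, 67, 73, 139, 7
[... 1526 characters left out ...]
68, 69, 163, 170, 170, 170, 136, 126, 141, 170, 191, 221, 221, 125]
235 [70, 67, 70, 164, 170, 170, 151, 121, 123, 125, 159, 191, 221, 221, 137]
240 [66, 68, 93, 182, 170, 168, 138, 123, 123, 137, 164, 189, 220, 221, 154]
245 [67, 69, 150, 208, 175, 181, 185, 182, 183, 188, 189, 191, 222, 222, 141]
250 [69, 68, 195, 205, 119, 115, 113, 113, 110, 106, 105, 129, 221, 222, 133]
255 [66, 66, 212, 217, 101, 104, 100, 103, 102, 100, 101, 104, 221, 222, 131]
sel px [320.2597 267.2966]
[ 37   5   9  32 191] [329.5079 254.3246] ((41.0, 20.5), (31.0, 8.0), 90.0)
[ 17  12  15  41 347] [310.5735 268.7003] ((22.77692413330078, 32.21538543701172), (40.0632209777832, 13.395750999450684), 82.87498474121094)
```

Request:
apply_moves(
  series=[
    {"translation": [-0.04,0,0.04],"delta_rot": [0,0,0],"claw": 1},
    {"translation": [-0.055,0,0.09],"delta_rot": [0,0,0],"claw": 1},
    {"translation": [-0.055,0,0.106],"delta_rot": [0,0,0],"claw": 1},
    {"translation": [-0.075,0,0.106],"delta_rot": [0,0,0],"claw": 1},
    {"translation": [-0.095,0,0.106],"delta_rot": [0,0,0],"claw": 1},
    {"translation": [-0.11,0,0.106],"delta_rot": [0,0,0],"claw": 1},
    {"translation": [-0.125,0,0.106],"delta_rot": [0,0,0],"claw": 1},
    {"translation": [-0.14,0,0.106],"delta_rot": [0,0,0],"claw": 1},
  ],
)

```text
t: 30.98
position: [0.5952, -0.1965, 0.1652]
orientation: [0.29, 3.128, -0.0]
force: [-0.2, -0.3, 0.2]
grip_width: 0.0002
```

Request:
apply_moves(
  series=[
    {"translation": [-0.012,0,0],"delta_rot": [0,0,0],"claw": 1},
    {"translation": [-0.016,0,0],"delta_rot": [0,0,0],"claw": 1},
    {"translation": [-0.016,0,0],"delta_rot": [0,0,0],"claw": 1},
  ],
)

```text
t: 31.35
position: [0.6101, -0.1992, 0.1648]
orientation: [-0.29, -3.128, -0.0]
force: [-0.0, 0.7, -0.1]
grip_width: -0.0002
```

```bash
python3 - <<'E'
from h import *
show();print(loc(UN))
g=viewer.capture("top").mean(2)
for r in range(204,262,4): print(r,g[r,346:426:4].astype(int).tolist())
s=viewer.capture("scene").mean(2)
for r in range(185,256,5): print(r,s[r,185:260:5].astype(int).tolist())
E
```

```text
t 31.35 pos [ 0.6101 -0.1992  0.1648] yaw 2.9568805203208695 z [-0.0005  0.0001 -1.    ] q [ 0.6646  0.5916 -0.6153  1.8124  0.4323  0.8758  1.2326] F [-0.0424  0.6774 -0.0565] w -0.00020092595862451166
[ 0.0704 -0.0006  0.1648]
204 [67, 65, 66, 68, 63, 66, 62, 66, 62, 65, 64, 53, 45, 67, 71, 96, 90, 77, 94, 93]
208 [67, 66, 67, 67, 65, 68, 65, 66, 65, 66, 64, 67, 48, 52, 83, 87, 97, 98, 92, 92]
212 [67, 66, 67, 68, 65, 69, 69, 66, 68, 65, 63, 85, 51, 61, 75, 62, 98, 95, 89, 93]
216 [64, 64, 64, 67, 66, 64, 67, 80, 190, 162, 60, 83, 48, 52, 75, 64, 98, 86, 90, 91]
220 [69, 70, 70, 67, 65, 64, 65, 89, 200, 55, 60, 83, 61, 49, 69, 69, 92, 84, 90, 91]
224 [67, 68, 65, 66, 65, 62, 146, 109, 116, 50, 61, 159, 67, 69, 65, 69, 82, 84, 85, 88]
228 [65, 68, 65, 66, 70, 67, 65, 49, 53, 48, 46, 69, 109, 62, 71, 69, 80, 84, 85, 93]
232 [68, 64, 66, 68, 68, 66, 79, 43, 44, 68, 48, 56, 72, 187, 69, 71, 67, 76, 84, 85]
236 [67, 68, 67, 76, 136, 67, 150, 160, 122, 39, 43, 45, 44, 62, 63, 72, 61, 76, 84, 88]
240 [70, 69, 71, 226, 237, 236, 189, 205, 197, 192, 149, 54, 48, 43, 44, 42, 51, 69, 82, 85]

[... 870 characters left out ...]
 64, 68]
215 [66, 62, 198, 189, 191, 189, 190, 189, 190, 191, 203, 69, 65, 70, 64]
220 [67, 62, 201, 189, 189, 191, 189, 190, 189, 192, 205, 120, 144, 146, 66]
225 [66, 68, 200, 213, 219, 92, 95, 216, 200, 205, 218, 216, 221, 221, 114]
230 [68, 63, 133, 140, 135, 133, 132, 116, 112, 129, 149, 205, 221, 220, 126]
235 [68, 65, 99, 160, 164, 162, 143, 112, 114, 115, 153, 206, 221, 221, 135]
240 [65, 65, 95, 155, 160, 164, 129, 108, 113, 130, 155, 200, 221, 221, 155]
245 [67, 67, 150, 188, 160, 158, 161, 158, 157, 158, 155, 178, 222, 222, 142]
250 [66, 68, 196, 203, 119, 116, 113, 111, 113, 104, 104, 129, 221, 222, 136]
255 [68, 65, 213, 217, 99, 102, 103, 103, 102, 103, 101, 108, 222, 222, 132]
```

Request:
apply_moves(
  series=[
    {"translation": [0.05,0,0],"delta_rot": [0,0,0],"claw": 1},
    {"translation": [0.09,0,-0.04],"delta_rot": [0,0,0],"claw": 1},
    {"translation": [0.13,0,-0.08],"delta_rot": [0,0,0],"claw": 0.3},
    {"translation": [0.16,0,-0.115],"delta_rot": [0,0,0],"claw": 0.3},
    {"translation": [0.16,0,-0.115],"delta_rot": [0,0,0],"claw": 0.3},
    {"translation": [0.16,0,-0.115],"delta_rot": [0,0,0],"claw": 0.3},
  ],
)

```text
t: 32.2
position: [0.4528, -0.1702, 0.2796]
orientation: [0.291, 3.128, -0.001]
force: [0.4, -0.3, 0.1]
grip_width: 0.0301
```

```bash
python3 - <<'E'
from h import *
show();print(loc(UN))
C=viewer.calibration("wrist");im=viewer.capture("wrist");cv2.imwrite("pics/w16.png",im)
print("sel top/bottom",proj(C,tf(UN,[[-.02,0,.098],[-.02,0,.071],[-.043,0,.098],[.003,0,.098]])))
g=im.mean(2)
for r in range(228,304,3): print(r,g[r,282:360:3].astype(int).tolist())
s=viewer.capture("scene").mean(2);print([int(s[r,200]) for r in range(190,235,3)])
E
```

```text
t 32.2 pos [ 0.4528 -0.1702  0.2796] yaw 2.956276446424068 z [ 0.0001 -0.0005 -1.    ] q [ 0.8976  0.2522 -0.7563  2.0237  0.2137  0.9434  1.4161] F [ 0.432  -0.2765  0.1092] w 0.030125323256551255
[-0.0895 -0.0009  0.2796]
sel top/bottom [[320.8636 269.6803]
 [320.7655 260.3779]
 [320.8604 247.576 ]
 [320.8658 291.0033]]
228 [231, 231, 231, 231, 232, 232, 232, 231, 231, 231, 230, 230, 236, 100, 232, 232, 233, 233, 234, 234, 235, 235, 235, 235, 236, 235]
231 [230, 230, 231, 231, 231, 232, 232, 232, 230, 231, 230, 230, 238, 107, 232, 233, 233, 233, 234, 235, 234, 235, 235, 235, 235, 235]
234 [230, 231, 231, 231, 231, 232, 232, 232, 231, 231, 230, 230, 236, 105, 232, 233, 233, 233, 234, 234, 234, 235, 235, 235, 235, 235]
237 [231, 231, 231, 231, 231, 231, 232, 232, 231, 233, 245, 203, 159, 147, 204, 248, 237, 233, 234, 235, 235, 235, 236, 235, 235, 235]
240 [231, 230, 231, 231, 231, 231, 232, 232, 244, 96, 110, 117, 121, 118, 115, 110, 97, 242, 236, 234, 234, 235, 235, 235, 235, 235]
243 [231, 230, 231, 231, 231, 231, 232, 202, 93, 108, 112, 116, 121, 119, 78, 68, 65, 104, 145, 236, 23
[... 1936 characters left out ...]
, 231, 232, 231, 231, 231, 233, 230, 230, 230, 230, 230, 231, 233, 233, 233, 232, 233, 233, 234, 114]
294 [93, 231, 231, 230, 231, 231, 231, 232, 232, 232, 231, 230, 229, 229, 229, 229, 230, 231, 232, 232, 233, 233, 233, 233, 234, 47]
297 [89, 231, 231, 230, 231, 231, 231, 232, 232, 231, 231, 231, 230, 229, 229, 230, 230, 230, 231, 231, 233, 233, 233, 233, 234, 47]
300 [86, 231, 231, 231, 231, 232, 231, 232, 232, 231, 232, 230, 229, 228, 229, 229, 229, 230, 231, 232, 232, 232, 232, 232, 234, 48]
303 [34, 231, 230, 231, 230, 231, 232, 231, 231, 231, 230, 230, 230, 229, 229, 229, 230, 231, 231, 231, 232, 232, 232, 232, 233, 0]
[70, 66, 68, 63, 67, 67, 68, 73, 189, 189, 189, 209, 210, 175, 159]
```

Request:
apply_moves(
  series=[
    {"translation": [-0.03,0.001,0.03],"delta_rot": [0,0,0.15],"claw": 0.3},
    {"translation": [-0.069,0.001,0.07],"delta_rot": [0,0,0.31],"claw": 0.3},
    {"translation": [-0.069,0.001,0.12],"delta_rot": [0,0,0.31],"claw": 0.3},
    {"translation": [-0.069,0.001,0.17],"delta_rot": [0,0,0.31],"claw": 0.3},
    {"translation": [-0.069,0.001,0.2],"delta_rot": [0,0,0.31],"claw": 0.3},
    {"translation": [-0.069,0.001,0.22],"delta_rot": [0,0,0.31],"claw": 0.3},
    {"translation": [-0.069,0.001,0.2275],"delta_rot": [0,0,0.31],"claw": 0.3},
    {"translation": [-0.069,0.001,0.2275],"delta_rot": [0,0,0.31],"claw": 0.3},
  ],
)

```text
t: 33.3
position: [0.5209, -0.1811, 0.0514]
orientation: [-0.768, -3.044, -0.001]
force: [0.2, 0.1, -0.9]
grip_width: 0.0296
```

```bash
python3 - <<'E'
from h import *
show();print(loc(UN))
E
```

```text
t 33.3 pos [ 0.5209 -0.1811  0.0514] yaw 2.6473128183389156 z [-0.0016  0.0009 -1.    ] q [ 0.5933  0.6333 -0.4711  2.0843  0.5426  0.5459  0.8039] F [ 0.1539  0.1463 -0.9096] w 0.029606211048048326
[-0.0206  0.0008  0.0514]
```

Request:
apply_moves(
  series=[
    {"translation": [0,0,0],"delta_rot": [0,0,0],"claw": 1},
    {"translation": [0,0,0],"delta_rot": [0,0,0],"claw": 1},
    {"translation": [0,0,0],"delta_rot": [0,0,0],"claw": 1},
  ],
)

```text
t: 33.67
position: [0.5212, -0.1832, 0.0531]
orientation: [0.771, 3.044, -0.003]
force: [-0.7, -3.8, 1.4]
grip_width: 0.0099
```

Request:
apply_moves(
  series=[
    {"translation": [0,0,0],"delta_rot": [0,0,0.17],"claw": 1},
    {"translation": [0,0,0],"delta_rot": [0,0,0.34],"claw": 1},
    {"translation": [0,0,0],"delta_rot": [0,0,0.51],"claw": 1},
    {"translation": [0,0,0],"delta_rot": [0,0,0.68],"claw": 1},
    {"translation": [0,0,0],"delta_rot": [0,0,0.85],"claw": 1},
    {"translation": [0,0,0],"delta_rot": [0,0,1.02],"claw": 1},
    {"translation": [0,0,0],"delta_rot": [0,0,1.15],"claw": 1},
    {"translation": [0,0,0],"delta_rot": [0,0,1.2],"claw": 1},
  ],
)

```text
t: 34.67
position: [0.5194, -0.1842, 0.0531]
orientation: [2.358, 2.075, -0.005]
force: [-2.2, -7.5, 3.1]
grip_width: 0.0101
```

```bash
python3 - <<'E'
from h import *
show();print(loc(UN),status.observe()["torque"])
E
```

```text
t 34.675 pos [ 0.5194 -0.1842  0.0531] yaw 1.4431156601606425 z [-0.002  -0.0029 -1.    ] q [ 0.3643  0.5918 -0.1476  2.0955  0.1904  0.4678 -0.0567] F [-2.2262 -7.4905  3.0866] w 0.01005195614340026
[-0.0216 -0.0024  0.0531] [-1.337   0.669   0.0518]
```

Request:
apply_moves(
  series=[
    {"translation": [0,0.001,0],"delta_rot": [0,0,0.06],"claw": 1},
    {"translation": [0,0.001,0],"delta_rot": [0,0,0.1],"claw": 1},
    {"translation": [0,0.001,0],"delta_rot": [0,0,0.1],"claw": 1},
  ],
)

```text
t: 35.05
position: [0.5192, -0.1842, 0.053]
orientation: [-2.454, -1.961, 0.008]
force: [-5.5, -5.1, 5.7]
grip_width: 0.0103
```

```bash
python3 - <<'E'
from h import *
show();print(loc(UN),status.observe()["torque"])
E
```

```text
t 35.05 pos [ 0.5192 -0.1842  0.053 ] yaw 1.3482215735339804 z [-0.0041 -0.003  -1.    ] q [ 0.3452  0.5912 -0.1219  2.0953  0.16    0.467  -0.1221] F [-5.4687 -5.0685  5.6606] w 0.010264205131260942
[-0.0217 -0.0025  0.053 ] [-1.3046  0.9568  0.553 ]
```

Request:
apply_moves(
  series=[
    {"translation": [0,0,0],"delta_rot": [0,0,0],"claw": 0.3},
    {"translation": [0,0,0],"delta_rot": [0,0,0],"claw": 0.3},
    {"translation": [0,0,-0.04],"delta_rot": [0,0,0],"claw": 0.3},
    {"translation": [0,0,-0.09],"delta_rot": [0,0,0],"claw": 0.3},
    {"translation": [0,0.04,-0.14],"delta_rot": [0,0,0],"claw": 0.3},
    {"translation": [0,0.09,-0.19],"delta_rot": [0,0,0],"claw": 0.3},
    {"translation": [0,0.1,-0.22],"delta_rot": [0,0,0],"claw": 0.3},
    {"translation": [0,0.1,-0.22],"delta_rot": [0,0,0],"claw": 0.3},
  ],
)

```text
t: 36.05
position: [0.6239, -0.2033, 0.2762]
orientation: [2.449, 1.957, 0.01]
force: [-0.2, 0.6, -0.5]
grip_width: 0.0299
```

```bash
python3 - <<'E'
from h import *
show();print(loc(UN))
t=viewer.capture("top").mean(2);s=viewer.capture("scene");cv2.imwrite("pics/s20.png",s);s=s.mean(2);T=viewer.calibration("top");S=viewer.calibration("scene")
print("sel top px",proj(T,tf(UN,[[-.02,0,.098],[-.02,.023,.098],[-.02,-.023,.098]])))
for r in range(268,302,2): print(r,t[r,354:400:2].astype(int).tolist())
print("guard",[int(s[r,200]) for r in range(190,235,3)])
print("nut/vessel scene: ",proj(S,tf(SH,[bolt(0),[-.015,0,.15]])))
s9=cv2.imread("pics/s14.png").mean(2)
d=np.abs(s-s9);print("diff shaker region",(d[160:290,310:460]>30).sum(),"bottle",(d[260:340,295:350]>30).sum(),"beaker",(d[190:240,455:495]>30).sum(),"spare",(d[210:290,80:125]>30).sum())
s0=cv2.imread("pics/scene0.png").mean(2);d=np.abs(s-s0);print("vs start bottle",(d[260:340,295:350]>30).sum(),"beaker",(d[190:240,455:495]>30).sum(),"spare",(d[210:290,80:125]>30).sum(),"vessel ends",(d[190:235,335:360]>30).sum(),(d[180:210,412:430]>30).sum())
E
```

```text
t 36.05 pos [ 0.6239 -0.2033  0.2762] yaw 1.348231742960564 z [ 0.0091 -0.0009 -1.    ] q [ 0.3698  0.4294 -0.1743  1.6955  0.0839  1.0149 -0.0552] F [-0.2185  0.6306 -0.5163] w 0.02994718878389216
[ 0.0847 -0.0022  0.2762]
sel top px [[376.8019 280.6483]
 [367.687  279.1675]
 [385.9248 282.1307]]
268 [234, 238, 236, 237, 238, 237, 237, 236, 236, 237, 236, 236, 237, 237, 235, 237, 236, 236, 236, 235, 235, 236, 236]
270 [235, 238, 237, 237, 238, 236, 238, 237, 237, 236, 237, 238, 237, 235, 235, 236, 236, 235, 236, 236, 235, 235, 235]
272 [236, 238, 236, 237, 238, 237, 237, 237, 237, 236, 237, 237, 237, 237, 236, 236, 235, 236, 234, 235, 236, 235, 234]
274 [237, 238, 237, 237, 237, 236, 238, 237, 237, 161, 121, 110, 109, 142, 227, 235, 236, 237, 235, 236, 236, 236, 235]
276 [238, 238, 238, 237, 237, 238, 238, 237, 138, 102, 104, 86, 95, 103, 109, 223, 236, 236, 236, 236, 235, 235, 235]
278 [238, 237, 238, 237, 237, 238, 238, 178, 70, 71, 53, 51, 56, 63, 100, 116, 226, 235, 236, 235, 236, 235, 236]
280 [237, 237, 238, 238, 220, 137, 190, 99, 156, 180, 131, 67, 54, 53, 68, 81, 178, 237, 
[... 729 characters left out ...]
, 238, 238, 238, 237, 237, 237, 237, 237, 174, 219, 237, 237, 236, 237, 237, 236, 236, 236, 235, 236, 234]
296 [238, 237, 238, 239, 239, 237, 237, 237, 237, 238, 160, 228, 238, 236, 237, 236, 235, 236, 236, 236, 234, 236, 230]
298 [239, 238, 237, 238, 238, 239, 237, 237, 237, 237, 237, 237, 237, 237, 237, 236, 236, 236, 237, 235, 234, 235, 223]
300 [238, 238, 238, 238, 238, 237, 237, 238, 238, 238, 237, 236, 236, 236, 236, 236, 237, 236, 234, 235, 236, 235, 219]
guard [64, 66, 67, 67, 70, 68, 66, 75, 191, 189, 187, 210, 211, 175, 160]
nut/vessel scene:  [[396.038  210.0994]
 [382.843  197.7072]]
diff shaker region 0 bottle 0 beaker 0 spare 0
vs start bottle 0 beaker 0 spare 0 vessel ends 0 0
```

```bash
python3 - <<'E'
from h import *
S=viewer.calibration("scene")
for c in(1.6,1.8,1.9,2.0,2.1,2.2):
    e=np.array([-np.cos(c),0,np.sin(c)]);d=np.array([-np.sin(c),0,-np.cos(c)]);h=np.array([.055,0,.104])
    print(c,proj(S,tf(UN,[h+.111*e,h+.111*e+.032*d,h+.141*e])).round(1).tolist())
C=np.load("w1.npy",allow_pickle=True).item()
g=cv2.imread("pics/s20.png").mean(2)
for r in range(196,236,2): print(r,g[r,190:246:4].astype(int).tolist())
E
```

```text
1.6 [[216.5, 201.9], [217.5, 193.3], [215.2, 189.1]]
1.8 [[215.9, 209.0], [216.6, 197.6], [214.3, 198.0]]
1.9 [[215.7, 213.3], [216.2, 200.6], [214.0, 203.5]]
2.0 [[215.5, 217.9], [215.9, 204.2], [213.8, 209.4]]
2.1 [[215.4, 222.9], [215.6, 208.2], [213.7, 215.9]]
2.2 [[215.4, 228.2], [215.4, 212.7], [213.6, 222.8]]
196 [69, 64, 66, 64, 68, 65, 65, 65, 66, 65, 65, 68, 67, 69]
198 [68, 66, 66, 65, 68, 69, 66, 67, 67, 66, 68, 70, 70, 68]
200 [67, 66, 69, 67, 67, 65, 67, 63, 66, 64, 70, 68, 66, 69]
202 [65, 71, 66, 67, 65, 66, 69, 67, 64, 65, 69, 70, 67, 64]
204 [67, 66, 66, 66, 68, 64, 68, 66, 66, 68, 65, 66, 64, 65]
206 [67, 68, 66, 68, 69, 71, 66, 66, 69, 65, 65, 68, 65, 66]
208 [65, 70, 66, 66, 68, 67, 67, 66, 67, 68, 65, 66, 65, 65]
210 [65, 66, 67, 65, 65, 66, 66, 66, 66, 64, 63, 64, 66, 63]
212 [66, 121, 120, 127, 130, 141, 141, 160, 161, 162, 179, 188, 75, 66]
214 [64, 202, 190, 189, 190, 190, 189, 192, 189, 190, 191, 198, 82, 66]
216 [66, 201, 189, 190, 188, 190, 190, 188, 189, 190, 189, 197, 92, 68]
218 [64, 202, 190, 189, 189, 189, 189, 190, 189, 191, 191, 198, 114, 64]
220 [68, 204, 193, 190, 189, 190, 189, 191, 188, 190, 192, 199, 142, 122]
222 [66, 205, 194, 208, 207, 166, 166, 196, 214, 215, 216, 217, 194, 219]
224 [67, 203, 198, 219, 216, 123, 123, 164, 220, 220, 219, 219, 194, 221]
226 [66, 203, 200, 218, 219, 87, 88, 118, 216, 216, 217, 216, 192, 221]
228 [65, 195, 196, 200, 201, 104, 89, 103, 189, 184, 179, 176, 189, 221]
230 [65, 132, 142, 138, 136, 134, 103, 104, 111, 111, 111, 135, 187, 220]
232 [66, 112, 156, 160, 161, 163, 119, 110, 113, 111, 109, 135, 183, 221]
234 [66, 84, 156, 162, 162, 162, 124, 111, 112, 110, 109, 134, 173, 221]
```

```bash
python3 -c "
from station import sign_off
print(sign_off())"
```

```text
the job is handed in; nothing more can be done
None
```

I finished all five steps and handed the job in at about 36 s of the 72 s. The hand-in reported no verdict.

**Last checks**
- **Clamp:** after I closed it, the lug tip was where the closed clamp should put it in the wrist picture. It also met the fingertips at its closed height.
- **Bolt:** upright. The rod end was within about 1 px of where it should be, both before and after tightening.
- **Hand nut:** turned until the wrist torque rose to about 1.4 N m. The gripper turned 1.25 rad but the nut's mark only about 1 rad, so the fingers slipped at the stop. I did not see the nut's final angle directly.
- **Guard:** stands open by itself. Its edges in the scene picture match 2.2 rad, its stop.
- **Selector:** turned until resistance at about 1.57 rad. The bar now lies along the unit's y, with its mark at the tick.
- **Vessel and bystanders:** no change in the scene pictures at the vessel's ends or the three bystanders since the start. The arm is clear of everything.

**What went wrong or disagreed**
- **Fingertips:** they end about 34 mm behind the reported TCP, unlike the interface text. The first pushes on the clamp passed over the lug; I measured the offset from the pictures and by contact, then allowed for it.
- **Bolt:** the first swing stopped at about 0.25 rad, so I pushed it home with shut fingers.
- **Guard:** the tab slipped out of the grip at about 1.6 rad, so I pushed the guard back to its stop.

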